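Pack the marbling paints into their carrier, caps tight

TASK

Pack up the paints: stand each of the three square capped jars in the well of the wooden carrier that is cut for its size, right down on the well's floor, and see that every cap is screwed fully tight (clockwise), since some are loose. Keep the jars upright and set them down rather than dropping them, and leave the round jar, the open square jar and the comb where they are.

Things in the scene. Friction and masses are not known exactly. Their poses are not given: they have to be found in the camera images.
- carrier: Wooden jar carrier, a fixed plywood block 110 mm (its x) by 289 mm (its y) and 30 mm high with three square wells in a row, open at the top, each 22 mm deep (well floor 8 mm above the table). Origin: centre of the underside; z up. The wells lie on its y axis with their sides along its x and y: large well 82 x 82 mm centred at y = -89.5 mm, medium well 68 x 68 mm at y = +13.5 mm, small well 55 x 55 mm at y = +103 mm (all x = 0). It may be turned any way.
- jar_large: The large paint jar: a square clear-glass jar of orange-brown paint with a round black twist-off cap. Square body 66 x 66 mm and 66 mm high; cap 40 mm across and 16 mm high on a 4 mm neck, its top 86 mm above the foot. Origin: centre of the underside; z up through the cap, x and y square to the sides. Loose. Its well in the carrier is the 82 mm square one.
- cap_large (a joint): Twist of the large jar's cap, rad: 0 = tight (hard stop), larger = unscrewed, anticlockwise from above, at most 1.3 (it never comes off, so the jar can be lifted by it). Starts at 0 to 1.2; looseness cannot be seen. A loose cap turns at 0.06 N m and stays where left. On the table the jar may just turn with it; in its well the jar turns up to 0.4 rad, then its corners catch and the cap screws on: turn 0.6 further.
- jar_medium: The medium paint jar: a square clear-glass jar of orange-brown paint with a round black twist-off cap. Square body 54 x 54 mm and 52 mm high; cap 34 mm across and 16 mm high on a 4 mm neck, its top 72 mm above the foot. Origin: centre of the underside; z up through the cap, x and y square to the sides. Loose. Its well in the carrier is the 68 mm square one.
- cap_medium (a joint): Twist of the medium jar's cap, rad: 0 = tight (hard stop), larger = unscrewed, anticlockwise from above, at most 1.3 (it never comes off, so the jar can be lifted by it). Starts at 0 to 1.2; looseness cannot be seen. A loose cap turns at 0.06 N m and stays where left. On the table the jar may just turn with it; in its well the jar turns up to 0.4 rad, then its corners catch and the cap screws on: turn 0.6 further.
- jar_small: The small paint jar: a square clear-glass jar of orange-brown paint with a round black twist-off cap. Square body 43 x 43 mm and 40 mm high; cap 28 mm across and 16 mm high on a 4 mm neck, its top 60 mm above the foot. Origin: centre of the underside; z up through the cap, x and y square to the sides. Loose. Its well in the carrier is the 55 mm square one.
- cap_small (a joint): Twist of the small jar's cap, rad: 0 = tight (hard stop), larger = unscrewed, anticlockwise from above, at most 1.3 (it never comes off, so the jar can be lifted by it). Starts at 0 to 1.2; looseness cannot be seen. A loose cap turns at 0.06 N m and stays where left. On the table the jar may just turn with it; in its well the jar turns up to 0.4 rad, then its corners catch and the cap screws on: turn 0.6 further.
- round_jar: Look-alike that stays: a round glass jar 66 mm across with the same paint and the same kind of black cap (40 mm across), 86 mm high in all. Origin: centre of the underside; z up. Loose.
- open_jar: Look-alike that stays: a square glass jar 54 x 54 mm and 56 mm high without a cap, open and empty but for a little dried paint on its floor. Origin: centre of the underside; z up. Loose.
- comb: Bystander: a marbling comb lying flat, a wooden bar 22 mm (x) by 120 mm (y), 14 mm high, with steel pins reaching 38 mm from the origin to -x. Origin: under the middle of the bar. Loose.
Things that resemble listed ones, but are neither listed nor needed, are in the scene too. What is shaped like the jar_large but purple is not meant.

How it is judged:
By the outcome, as a careful person would: the job done as asked, in the order asked, and still so for the second after the job is handed in, with the robot touching nothing.
It also fails if it takes over 96 s, if anything falls off the work surface, if the arm or the gripper's body presses on something with over 40 N, if the wrist force passes 120 N, or if a joint passes its speed limit or range.

ROBOT

A 6-joint arm with a two-finger parallel gripper is mounted at the origin on the work surface. World frame = base frame: x ahead of the robot, y to its left, z up, the work surface at z = 0. Lengths are in mm, angles in rad, forces in N, time in s.
With the tool pointing down it reaches from about 350 to 875 mm from the base axis. Payload 4.2 kg.
Tool frame: the origin (TCP) lies midway between the tips of the shut fingers; the grasp point (between the pads) lies 19 mm behind it; z points along the fingers, y is the direction in which the jaws open and shut (so a half turn about z gives the same grasp; the last joint's range is limited). The gripper opens to 85 mm and grips with 20 to 120 N. Pads are 22 mm wide; open, the fingers measure 114 mm over their backs; the gripper's body (76 mm by 85 mm) begins 54 mm behind the grasp point. The pads swing forward as they close: fully open they stand 13 mm farther back than shut.
Start: joints at [-0.889, 0.385, 0.008, 0, -1.194, -0.259], TCP at [256.46, -569.936, 202.712] pointing down, gripper open.
Joint ranges: [-3.14, 3.14], [-1.21, 2.06], [-1.07, 1.41], [-3.16, 2.05], [-2.99, -0.16], [-3.1, 3.1]. Speed limits (rad/s): [2.79, 2.79, 3.14, 3.14, 3.14, 3.14].

INTERFACE

Orientations are given as a unit quaternion [x, y, z, w].
In Python, from bench import arm, eyes, nets gives the robot as it stands.
- The arm moves only by the tool jog_arm, never from a script. Its argument "rows" is a list of rows, each a list of 3 entries, a list of its own where there are three numbers: the shift along the tool's x, y, z in cm, then the turn, a rotation vector about the tool's x, y, z in degrees, then the finger opening in cm, from 0 to 8.54. In form: [[[x, y, z], [ax, ay, az], jaw], ...]. A call has 1 to 10 rows; each row shifts and turns the commanded pose from where the row before left it, along the tool's axes as they then stand; what a row does not reach is not made up. A row lasts 1/8 s, in which the tool goes at most 62.5 mm and 10.7 degrees, less where a joint would pass 70% of its speed; a pose out of reach is approached as far as the arm can. A call with a gripper value outside its range is refused whole. The fingers move at their own pace and stop on an object; the grip force is fixed at half the most. Time passes only in rows, so rows that do not move let the fingers close. It gives the time, the measured TCP pose, the force and the opening at its end, in the units of the state.
- arm.read_state(): the state, without advancing time (a new reading comes with each control period).
- eyes.get_image(name): name is "scene" or "top"; returns the picture (480x640x3 uint8, red, green, blue); there is no depth.
- eyes.camera_model(name): a dict with "K" (3x3 intrinsics, pixels), "k1" (the pictures are not rectified: a ray, as slopes to the right and down, at radius r is drawn at 1 + k1 r^2 times it, then the intrinsics apply), "rvec" (rotation vector, rad) and "tvec" (3), from world to camera coordinates, as OpenCV has them. Camera axes: x right, y down, z forward; pixel columns grow to the right and rows downward; lengths in mm; the calibration is good to about 2 mm. A picture is of the moment at which its call begins. camera_model takes no time and is no camera call.
- arm.job_done(): hands the job in, once; it reports no verdict.
Trained networks look in the newest picture that a camera, given by its name, has taken for a name from the list of things; names that differ only in an ending like _2 or _b are one class to them, and where a whole thing is asked for, a point or a joint stands for the part that bears it (a point fixed in the world has none). Each returns a list of dicts, best first, with "conf" (0 to 1); they miss things now and then, are a little off and sometimes report something else, mostly with a low value. They report only what shows in the picture. A call takes as long as a camera call. They do not tell look-alikes from the thing itself.
- nets.boxes_of(camera, name): "position" ([column, row] as shares, 0 to 1, of the picture: columns of its width, rows of its height, amid what is visible of it).
The state is a dict: "clock": time; "joints": joint angles; "joint_vel": joint speeds; "joint_efforts": joint torques, N m; "position": TCP position; "ee_rot": TCP orientation; "contact_force": force on the tool from outside, world axes, zero at the start; "wrist_torque": the same for the moment, N m; "gripper_width": finger opening in mm.
Only numpy, scipy, OpenCV 4.12 (cv2) and the standard library are available. Lean on these libraries where they do the work, as an engineer would, in place of code of your own. Each camera call takes 0.05 s, during which the arm holds its last target.

## Working session

There is one attempt and no reset: what is moved stays moved. The work goes in short steps, Python scripts to look and compute and a tool call to move; the robot and the scene stay as the last step left them, time stands still between calls to the robot, and variables do not carry over. Pictures are saved under pics/ and viewed, and the job is handed in when it is done.

Besides the shell and the picture viewer there is one more tool, called after ">>>" by a JSON object that holds its "api" and its "payload", one argument or row to a line. jog_arm: Moves the arm, as the interface text tells. Its arguments: {"type":"object","properties":{"rows":{"type":"array","items":{"type":"array"}}},"required":["rows"]}

```bash
mkdir -p pics; ls; python3 - <<'E'
from bench import arm, eyes, nets
import cv2
for n in ["scene","top"]:
    im=eyes.get_image(n); cv2.imwrite(f"pics/{n}0.png",im[:,:,::-1])
    m=eyes.camera_model(n); print(n,m)
    for o in ["carrier","jar_large","jar_medium","jar_small","round_jar","open_jar","comb"]:
        print(o,[( [round(p['position'][0]*640),round(p['position'][1]*480)],round(p['conf'],2)) for p in nets.boxes_of(n,o)])
print(arm.read_state())
E
```

```text
pics
scene {'K': array([[521.51092843,   0.        , 318.78473639],
       [  0.        , 521.51092843, 241.62216748],
       [  0.        ,   0.        ,   1.        ]]), 'k1': -0.13070029439815467, 'rvec': array([ 0.97815437,  2.50485295, -0.99638908]), 'tvec': array([ 384.10138036, -209.04076154, 1386.56450988])}
carrier [([294, 274], 0.76)]
jar_large [([353, 317], 0.9), ([409, 351], 0.86), ([443, 427], 0.66)]
jar_medium [([490, 361], 0.7)]
jar_small [([235, 166], 0.96)]
round_jar [([434, 285], 0.92)]
open_jar [([297, 180], 0.97)]
comb [([233, 211], 0.65)]
top {'K': array([[465.76175391,   0.        , 316.49603125],
       [  0.        , 465.76175391, 237.28912734],
       [  0.        ,   0.        ,   1.        ]]), 'k1': 0.025349942296793004, 'rvec': array([ 2.09762166, -2.11143175,  0.22516282]), 'tvec': array([  9.18133822, 528.73923553, 898.67069131])}
carrier [([322, 222], 0.92)]
jar_large [([239, 213], 0.78), ([117, 191], 0.64)]
jar_medium [([125, 269], 0.7)]
jar_small [([502, 271], 0.8)]
round_jar [([210, 292], 0.96), ([502, 273], 0.67)]
open_jar [([428, 302], 0.88), ([210, 292], 0.6)]
comb [([440, 223], 0.76)]
{'clock': 0.8, 'joints': array([-8.89386104e-01,  3.84646489e-01,  7.91685525e-03, -3.40258199e-06,
       -1.19400071e+00, -2.58611688e-01]), 'joint_vel': array([ 0.00111612, -0.00055197,  0.00076589,  0.0002069 ,  0.0011336 ,
        0.00069054]), 'joint_efforts': array([ 1.05300626e-04, -3.92027128e+01,  1.88604748e+01,  4.19035569e+00,
       -2.57119982e-04, -1.15618423e-05]), 'position': array([ 256.47164663, -569.93649752,  202.75051376]), 'ee_rot': array([-2.09827610e-01,  9.77738397e-01, -2.86967549e-05,  1.63517386e-05]), 'contact_force': array([ 0.0923464 ,  0.49133327, -0.83207693]), 'wrist_torque': array([-0.05184744, -0.00881198, -0.01471045]), 'gripper_width': 85.04653719409504}
```

View pics/top0.png

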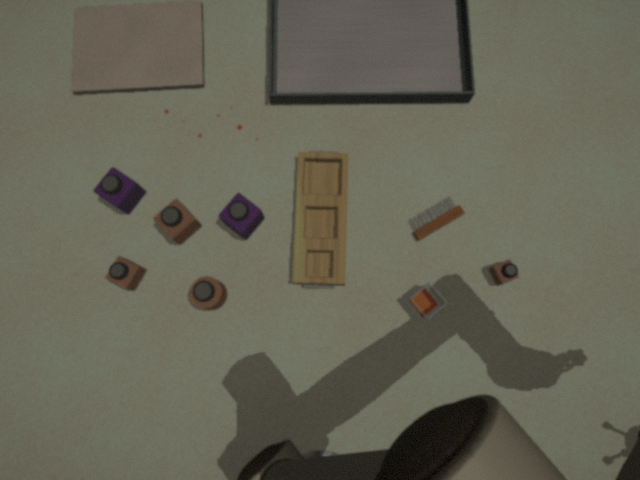

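View pics/scene0.png

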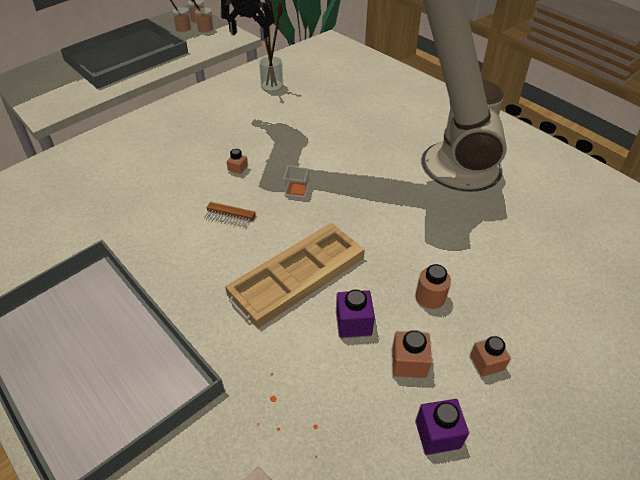

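```bash
python3 - <<'E'
import cv2,numpy as np
t=cv2.imread("pics/top0.png"); s=cv2.imread("pics/scene0.png")
def c(im,x,y,r=32): return cv2.resize(im[y-r:y+r,x-r:x+r],(256,256),interpolation=cv2.INTER_CUBIC)
a=np.hstack([c(t,176,220),c(t,125,272),c(t,504,271)]); b=np.hstack([c(s,413,352),c(s,490,355),c(s,236,162)])
cv2.imwrite("pics/crops.png",np.vstack([a,b]))
cv2.imwrite("pics/car.png",np.hstack([cv2.resize(t[140:300,260:380],(450,600),interpolation=cv2.INTER_CUBIC)]))
E
```

```text
(no output)
```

View pics/crops.png

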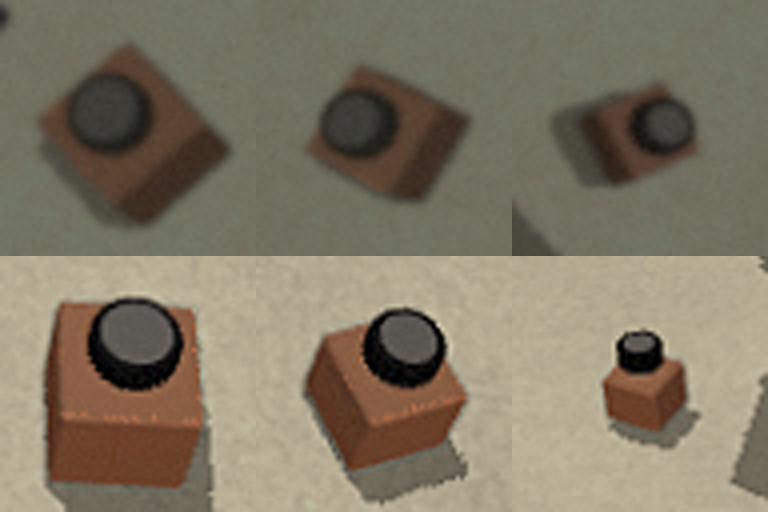

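View pics/car.png

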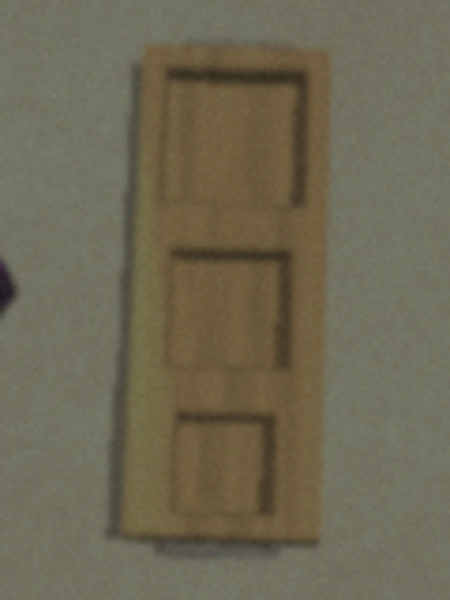

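```bash
cat > h.py <<'E'
import cv2,numpy as np
from bench import arm,eyes,nets
from scipy.optimize import minimize
CM={n:eyes.camera_model(n) for n in("scene","top")}
def proj(n,P):
    m=CM[n]
    p,_=cv2.projectPoints(np.asarray(P,float).reshape(-1,1,3),m["rvec"],m["tvec"],m["K"],np.array([m["k1"],0,0,0]))
    return p.reshape(-1,2)
def unproj(n,uv,z):
    m=CM[n];q=cv2.undistortPoints(np.array(uv,float).reshape(-1,1,2),m["K"],np.array([m["k1"],0,0,0])).reshape(-1,2)
    R,_=cv2.Rodrigues(m["rvec"]);o=-R.T@m["tvec"]
    d=np.c_[q,np.ones(len(q))]@R
    return o+d*((z-o[2])/d[:,2])[:,None]
JAR={"large":(66,66,20,86),"medium":(54,52,17,72),"small":(43,40,14,60)}
def box(x,y,th,w,l,z0,z1):
    c,s=np.cos(th),np.sin(th)
    return [[x+c*a-s*b,y+s*a+c*b,z] for a in(-w/2,w/2) for b in(-l/2,l/2) for z in(z0,z1)]
def cyl(x,y,r,z0,z1):
    t=np.linspace(0,2*np.pi,40)
    return [[x+r*np.cos(a),y+r*np.sin(a),z] for a in t for z in(z0,z1)]
SS=4
def hull(n,P,off,shape):
    h=cv2.convexHull(((proj(n,P)-off+0.5)*SS-0.5).astype(np.float32)).reshape(-1,2)
    m=np.zeros(shape,np.uint8)
    cv2.fillConvexPoly(m,np.round(h*16).astype(np.int32),255,shift=4);return m.astype(float)/255
def orange(im):
    h=cv2.cvtColor(im,cv2.COLOR_RGB2HSV).astype(int)
    return (((h[...,0]<14)|(h[...,0]>172))&(h[...,1]>85)).astype(float)
def wood(im):
    h=cv2.cvtColor(im,cv2.COLOR_RGB2HSV).astype(int)
    return ((h[...,0]>10)&(h[...,0]<28)&(h[...,1]>95)).astype(float)
def jarmodel(size,x,y,th,z=0):
    w,H,r,T=JAR[size]
    def f(n,off,sh): return hull(n,box(x,y,th,w,w,z,z+H),off,sh)*(1-hull(n,cyl(x,y,r,z+H+4,z+T),off,sh))
    return f
def carmodel(x,y,th):
    return lambda n,off,sh: hull(n,box(x,y,th,110,289,0,30),off,sh)
def prep(masks,centers,r):
    out={}
    for n,m in masks.items():
        u,v=[int(q) for q in centers[n]];y0=max(v-r,0);x0=max(u-r,0)
        c=m[y0:v+r,x0:u+r]
        out[n]=(np.array([x0,y0]),cv2.resize(c,None,fx=SS,fy=SS,interpolation=cv2.INTER_LINEAR))
    return out
def cost(data,f):
    e=0
    for n,(off,m) in data.items(): 
        g=f(n,off,m.shape);e+=np.abs(g-m).sum()/max(m.sum(),1)
    return e
def fit(data,mk,xy,ths):
    best=None
    for t in ths:
        r=minimize(lambda p:cost(data,mk(p[0],p[1],p[2]/50)),[xy[0],xy[1],t*50],method="Nelder-Mead",options=dict(initial_simplex=np.array([[xy[0],xy[1],t*50]]*4)+np.vstack([np.zeros(3),np.eye(3)*6]),xatol=.1,fatol=1e-4))
        if best is None or r.fun<best.fun: best=r
    return best.x[0],best.x[1],best.x[2]/50,best.fun
E
cat > fit0.py <<'E'
from h import *
im={n:eyes.get_image(n) for n in CM}
for s,ut in (("large",(171,216)),("medium",(119,271)),("small",(510,271))):
    p=unproj("top",ut,JAR[s][3])[0]
    mk={n:orange(im[n]) for n in im}
    cs={n:proj(n,[[p[0],p[1],JAR[s][1]/2]])[0] for n in im}
    d=prep(mk,cs,42 if s=="large" else 34 if s=='medium' else 28)
    for k in(["top"],["scene"],["top","scene"]):
        print(s,k,p[:2].round(1),np.round(fit({n:d[n] for n in k},lambda x,y,t:jarmodel(s,x,y,t),p[:2],np.arange(4)*np.pi/8),3))
p=unproj("top",(322,220),30)[0]
mk={n:cv2.morphologyEx(wood(im[n]),cv2.MORPH_CLOSE,np.ones((25,25))) for n in im}
for n in mk: cv2.imwrite(f"pics/wood_{n}.png",mk[n]*255); cv2.imwrite(f"pics/or_{n}.png",orange(im[n])*255)
d=prep(mk,{n:proj(n,[[p[0],p[1],15]])[0] for n in im},90)
for k in(["top"],["scene"],["top","scene"]):
  print("car",k,p[:2],np.round(fit({n:d[n] for n in k},carmodel,p[:2],[-.1,.1]),3))
E
python3 fit0.py
```

```text
large ['top'] [568.5 297.8] [573.278 300.936   0.798   0.859]
large ['scene'] [568.5 297.8] [5.67140e+02 2.96507e+02 6.53000e-01 2.35000e-01]
large ['top', 'scene'] [568.5 297.8] [570.062 298.683   0.786   1.201]
medium ['top'] [459.9 398.2] [463.397 405.773   1.19    1.002]
medium ['scene'] [459.9 398.2] [ 4.58035e+02  4.00194e+02 -1.90000e-01  3.14000e-01]
medium ['top', 'scene'] [459.9 398.2] [ 4.61187e+02  4.02637e+02 -3.19000e-01  1.43300e+00]
small ['top'] [ 456.4 -381.5] [ 4.61725e+02 -3.87699e+02  3.44000e-01  9.11000e-01]
small ['scene'] [ 456.4 -381.5] [ 4.54117e+02 -3.90572e+02  8.24000e-01  3.31000e-01]
small ['top', 'scene'] [ 456.4 -381.5] [ 4.60732e+02 -3.88381e+02  3.68000e-01  1.41500e+00]
car ['top'] [572.58862116  -6.14363836] [ 5.84845e+02 -3.34900e+00  1.52800e+00  6.00000e-02]
car ['scene'] [572.58862116  -6.14363836] [ 5.80752e+02 -5.28400e+00  1.52700e+00  1.26000e-01]
car ['top', 'scene'] [572.58862116  -6.14363836] [ 5.82201e+02 -4.76900e+00  1.52700e+00  1.92000e-01][ WARN:0@12.716] global loadsave.cpp:1063 imwrite_ Unsupported depth image for selected encoder is fallbacked to CV_8U.
```

```bash
python3 - <<'E'
import cv2,numpy as np
t=cv2.imread("pics/top0.png"); s=cv2.imread("pics/scene0.png")
T=cv2.cvtColor(t,cv2.COLOR_BGR2HSV);S=cv2.cvtColor(s,cv2.COLOR_BGR2HSV)
for p in [(188,212),(185,235),(160,232),(150,240),(200,200),(171,216),(504,264),(135,265)]: print(p,T[p[1],p[0]],t[p[1],p[0]])
for p in [(413,352),(413,365),(390,345),(440,390),(500,348)]: print(p,S[p[1],p[0]],s[p[1],p[0]])
E
```

```text
(188, 212) [13 96 88] [55 69 88]
(185, 235) [ 12 103  62] [37 47 62]
(160, 232) [24 43 83] [69 80 83]
(150, 240) [ 34  38 114] [ 97 114 112]
(200, 200) [ 28  41 112] [ 94 111 112]
(171, 216) [26 28 63] [56 62 63]
(504, 264) [ 14 107  62] [36 48 62]
(135, 265) [ 14 104  83] [49 65 83]
(413, 352) [ 45 255   6] [0 6 3]
(413, 365) [ 11 167 110] [ 38  65 110]
(390, 345) [ 20  50 189] [152 177 189]
(440, 390) [ 21  49 178] [144 168 178]
(500, 348) [ 6 29 88] [78 80 88]
```

```bash
python3 - <<'E'
s=open('h.py').read()
s=s.replace("""    return (((h[...,0]<14)|(h[...,0]>172))&(h[...,1]>85)).astype(float)""","""    v=h[...,2].max()
    return (((h[...,0]<19)|(h[...,0]>172))&(h[...,1]>70)&(h[...,2]>30)).astype(float)""")
s=s.replace("    return out\ndef cost","    for n in out:\n        o,m=out[n];q=(m>.5).astype(np.uint8);k,l,st,_=cv2.connectedComponentsWithStats(q);b=1+np.argmax(st[1:,4]);out[n]=(o,m*cv2.dilate((l==b).astype(np.uint8),np.ones((5,5))))\n    return out\ndef cost")
open('h.py','w').write(s)
f=open('fit0.py').read().replace("{n:eyes.get_image(n) for n in CM}","{n:cv2.imread(f'pics/{n}0.png')[:,:,::-1].copy() for n in CM}")
f=f.replace("#END","")+"""
"""
open('fit0.py','w').write(f)
E
python3 fit0.py 2>/dev/null
```

```text
large ['top'] [568.5 297.8] [5.72789e+02 3.03410e+02 7.98000e-01 2.98000e-01]
large ['scene'] [568.5 297.8] [5.67093e+02 2.96571e+02 6.66000e-01 2.14000e-01]
large ['top', 'scene'] [568.5 297.8] [568.522 297.909   0.718   0.617]
medium ['top'] [459.9 398.2] [4.63585e+02 4.06651e+02 1.17100e+00 3.36000e-01]
medium ['scene'] [459.9 398.2] [4.57771e+02 3.99681e+02 1.22400e+00 2.75000e-01]
medium ['top', 'scene'] [459.9 398.2] [461.05  401.07    1.171   0.757]
small ['top'] [ 456.4 -381.5] [ 4.60880e+02 -3.87393e+02  3.69000e-01  4.44000e-01]
small ['scene'] [ 456.4 -381.5] [ 4.54968e+02 -3.89730e+02  7.34000e-01  2.76000e-01]
small ['top', 'scene'] [ 456.4 -381.5] [ 4.60039e+02 -3.87555e+02  3.60000e-01  8.76000e-01]
car ['top'] [572.58862116  -6.14363836] [ 5.84037e+02 -3.30700e+00 -1.60900e+00  6.20000e-02]
car ['scene'] [572.58862116  -6.14363836] [ 5.81161e+02 -4.93200e+00  1.52200e+00  5.70000e-02]
car ['top', 'scene'] [572.58862116  -6.14363836] [ 5.81897e+02 -4.44800e+00  1.52700e+00  1.26000e-01]
```

```bash
cat > ov.py <<'E'
from h import *
def draw(im,n,P,col,s,off):
    pts=((proj(n,P)-off+.5)*s).astype(int)
    h=cv2.convexHull(pts.astype(np.int32));cv2.polylines(im,[h],True,col,1)
def overlay(ims,jars,car=None,fn="pics/ov.png"):
    rows=[]
    for n in("top","scene"):
        r=[]
        for s,(x,y,t,z) in jars.items():
            w,H,rr,T=JAR[s];u,v=proj(n,[[x,y,z+H/2]])[0].astype(int);R=32;off=np.array([u-R,v-R])
            c=cv2.resize(ims[n][v-R:v+R,u-R:u+R],(256,256),interpolation=cv2.INTER_NEAREST)
            draw(c,n,box(x,y,t,w,w,z,z+H),(0,255,0),4,off);draw(c,n,box(x,y,t,w,w,z+H,z+H),(0,255,255),4,off)
            draw(c,n,cyl(x,y,rr,z+T,z+T),(255,0,0),4,off)
            r.append(c)
        rows.append(np.hstack(r))
    cv2.imwrite(fn,np.vstack(rows)[:,:,::-1])
if __name__=="__main__":
    ims={n:cv2.imread(f"pics/{n}0.png")[:,:,::-1].copy() for n in CM}
    overlay(ims,{"large":(568.5,297.9,.718,0),"medium":(461,401,1.171,0),"small":(460,-387.5,.36,0)})
E
python3 ov.py
```

```text
(no output)
```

View pics/ov.png

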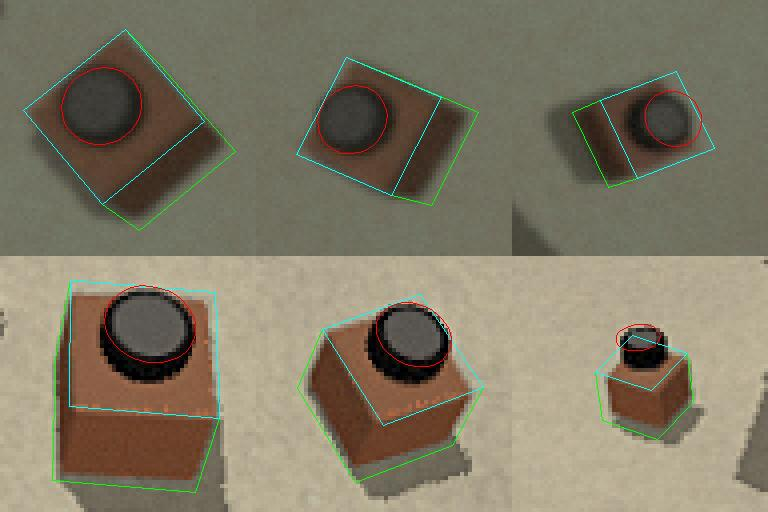

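```bash
cat > fit1.py <<'E'
from h import *
from ov import overlay
def jm(s,x,y,th,d,zt,z=0,zb=2):
    w,H,r,T=JAR[s];w=w-2*d
    return lambda n,off,sh: hull(n,box(x,y,th,w,w,z+zb,z+H-zt),off,sh)*(1-hull(n,cyl(x,y,r-.5,z+H+4,z+T-.5),off,sh))
def fit5(data,s,xy,ths,z=0):
    best=None
    for t in ths:
        p0=np.array([xy[0],xy[1],t*50,2.5,2.])
        r=minimize(lambda p:cost(data,jm(s,p[0],p[1],p[2]/50,p[3],p[4],z)),p0,method="Nelder-Mead",options=dict(initial_simplex=np.vstack([p0,p0+np.diag([5,5,6,2,2])]),xatol=.05,fatol=1e-4,maxfev=500))
        if best is None or r.fun<best.fun:best=r
    x=best.x.copy();x[2]/=50;return x,best.fun
if __name__=="__main__":
    im={n:cv2.imread(f'pics/{n}0.png')[:,:,::-1].copy() for n in CM}
    J={}
    for s,ut,th in (("large",(171,216),.75),("medium",(119,271),1.17),("small",(510,271),.36)):
        p=unproj("top",ut,JAR[s][3])[0]
        d=prep({n:orange(im[n]) for n in im},{n:proj(n,[[p[0],p[1],JAR[s][1]/2]])[0] for n in im},42 if s=="large" else 34 if s=='medium' else 28)
        for k in(["top"],["scene"],["top","scene"]):
            r=fit5({n:d[n] for n in k},s,p[:2],[th-.3,th,th+.3]);print(s,k,r[0].round(2),round(r[1],3))
        J[s]=(*r[0][:3],0)
    overlay(im,J)
E
python3 fit1.py
```

```text
large ['top'] [571.04 301.6    0.73   2.65   5.31] 0.128
large ['scene'] [567.95 297.46   0.77   2.5    5.83] 0.064
large ['top', 'scene'] [569.96 299.32   0.75   2.82   2.07] 0.278
medium ['top'] [462.62 404.76   1.07   2.77   4.45] 0.138
medium ['scene'] [459.65 400.36   1.1    2.73   4.53] 0.06
medium ['top', 'scene'] [4.6150e+02 4.0175e+02 1.0600e+00 3.5500e+00 1.7000e-01] 0.301
small ['top'] [ 4.6020e+02 -3.8466e+02  4.0000e-01  2.4200e+00  1.0390e+01] 0.151
small ['scene'] [ 4.5608e+02 -3.8830e+02  3.8000e-01  2.7800e+00  6.8400e+00] 0.08
small ['top', 'scene'] [ 4.5954e+02 -3.8441e+02  4.1000e-01  3.2300e+00  3.0700e+00] 0.355
```

View pics/ov.png

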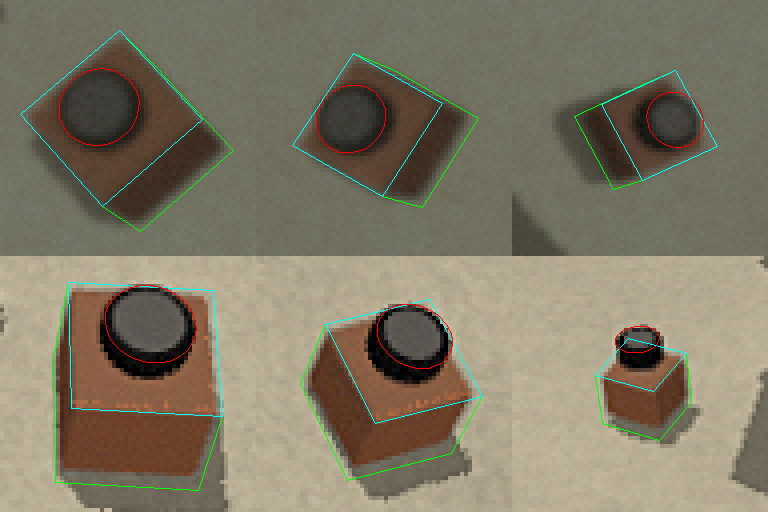

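>>> {"api": "jog_arm", "payload": {
  "rows": [
    [[-4.4, 1.4, 0], [0, 0, 0], 6],
    [[-4.4, 1.4, 0], [0, 0, 0], 6],
    [[-4.4, 1.4, 0], [0, 0, 0], 6],
    [[-4.4, 1.4, 0], [0, 0, 0], 6],
    [[-4.4, 1.4, 0], [0, 0, 0], 6],
    [[-4.2, 1.4, 0], [0, 0, 0], 6],
    [[0, 0, 0], [0, 0, -10], 6],
    [[0, 0, 0], [0, 0, -10], 6],
    [[0, 0, 0], [0, 0, -10], 6],
    [[0, 0, 0], [0, 0, -10], 6]
  ]
}}

```text
clock: 2.15
position: [461.0, -385.7, 202.7]
ee_rot: [-0.534, 0.845, -0.0, 0.0]
contact_force: [0.4, -0.5, 0.4]
gripper_width: 60.0
```

```bash
cat > st.py <<'E'
from bench import arm
import numpy as np
from scipy.spatial.transform import Rotation as R
def st():
    s=arm.read_state();r=R.from_quat(s["ee_rot"]).as_matrix()
    print("t",round(s["clock"],2),"p",s["position"].round(1),"head",round(np.degrees(np.arctan2(r[1,0],r[0,0])),1),"tiltz",r[:,2].round(3),"j",s["joints"].round(2),"F",s["contact_force"].round(1),"M",s["wrist_torque"].round(2),"w",round(s["gripper_width"],1))
    return s,r
def to(x,y,z):
    s,r=st();d=r.T@(np.array([x,y,z])-s["position"])/10;print("shift cm tool",d.round(2),"len",np.linalg.norm(d).round(1))
if __name__=="__main__":
    import sys
    if len(sys.argv)>1: to(*map(float,sys.argv[1:4]))
    else: st()
E
python3 st.py
```

```text
t 2.15 p [ 461.  -385.7  202.7] head -115.4 tiltz [ 0. -0. -1.] j [-0.43  0.34 -0.05 -0.   -1.17 -0.02] F [ 0.4 -0.5  0.4] M [-0.   -0.   -0.04] w 60.0
```

>>> {"api": "jog_arm", "payload": {
  "rows": [
    [[0, 0, 0], [0, 0, -10], 5],
    [[0, 0, 0], [0, 0, -10], 5],
    [[0, 0, 0], [0, 0, -10], 5],
    [[0, 0, 0], [0, 0, -10], 5],
    [[0, 0, 0], [0, 0, -10], 5],
    [[0, 0, 2], [0, 0, -10], 5],
    [[0, 0, 3], [0, 0, -10], 5],
    [[0, 0, 2.5], [0, 0, 0], 5],
    [[0, 0, 0], [0, 0, 0], 5]
  ]
}}

```text
clock: 3.28
position: [459.6, -385.1, 125.7]
ee_rot: [0.921, -0.389, -0.002, -0.0]
contact_force: [-0.6, 0.5, 0.2]
gripper_width: 50.1
```

```bash
cat > tip.py <<'E'
import sys
from h import *
from st import st
s,r=st();p=s["position"];h=s["gripper_width"]/2
out=[]
for n in("top","scene"):
    im=eyes.get_image(n)
    u,v=proj(n,[p])[0].astype(int);R=40;v=min(max(v,R),480-R);u=min(max(u,R),640-R)
    c=cv2.resize(im[v-R:v+R,u-R:u+R],(400,400),interpolation=cv2.INTER_CUBIC)
    q=lambda P:tuple(int(a) for a in (proj(n,[P])[0]-[u-R,v-R]+.5)*5)
    back=r[:,2]*float(sys.argv[2])
    for sg in(-1,1):
        a=p+sg*h*r[:,1]-back
        cv2.line(c,q(a+11*r[:,0]),q(a-11*r[:,0]),(0,255,0),1)
        cv2.line(c,q(a),q(a-30*r[:,2]),(255,255,0),1)
    out.append(c)
cv2.imwrite("pics/%s.png"%sys.argv[1],np.hstack(out)[:,:,::-1])
E
python3 tip.py tip1 3
```

```text
t 3.27 p [ 459.6 -385.1  125.7] head -45.8 tiltz [-0.004  0.002 -1.   ] j [-0.43  0.41 -0.16 -0.   -1.01  1.2 ] F [-0.6  0.5  0.2] M [-0.02 -0.01  0.02] w 50.1
```

View pics/tip1.png

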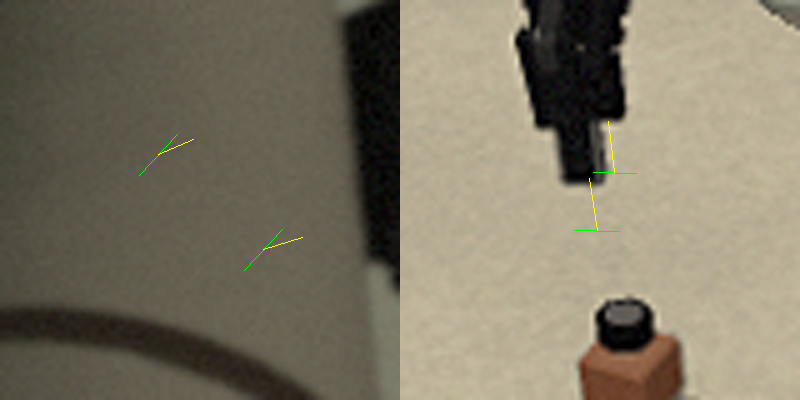

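```bash
python3 - <<'E'
from h import *
n="scene";R,_=cv2.Rodrigues(CM[n]["rvec"]);print("cam",-R.T@CM[n]["tvec"])
p=np.array([459.6,-385.1,125.7])
b=proj(n,[p])[0]
for d in np.eye(3)*10: print(proj(n,[p+d])[0]-b)
n="top";R,_=cv2.Rodrigues(CM[n]["rvec"]);print("cam",-R.T@CM[n]["tvec"])
E
```

```text
cam [1034.74584612  549.08423106  861.16234914]
[-3.29887247  1.59668233]
[2.38435324 1.6890738 ]
[-0.44572332 -3.39631477]
cam [322.3303684    2.18705023 991.64350348]
```

```bash
python3 - <<'E'
from h import *
im=eyes.get_image("scene");c=cv2.resize(im[70:180,180:300],(720,600*110//100*10//11),interpolation=cv2.INTER_CUBIC)
c=np.clip(c.astype(float)*2.2,0,255).astype(np.uint8)
cv2.imwrite("pics/g1.png",c[:,:,::-1])
E
```

```text
(no output)
```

View pics/g1.png

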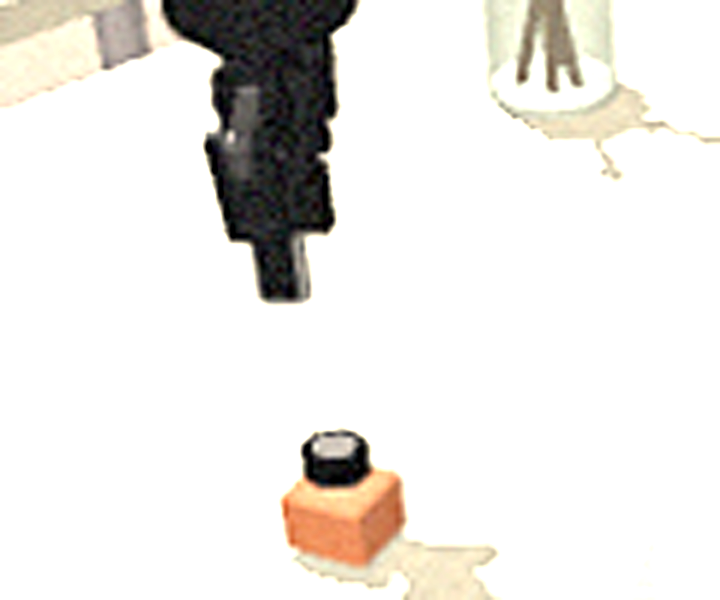

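```bash
python3 tip.py tip2 3; python3 st.py
```

```text
t 3.42 p [ 461.8 -386.4  129.1] head -45.8 tiltz [ 0.002 -0.002 -1.   ] j [-0.43  0.4  -0.16  0.   -1.01  1.2 ] F [ 0.5  0.3 -0.2] M [ 0.01  0.07 -0.06] w 49.8
t 3.52 p [ 461.8 -386.3  129.2] head -45.8 tiltz [ 0.002 -0.001 -1.   ] j [-0.43  0.4  -0.16  0.   -1.01  1.2 ] F [0.  0.  0.1] M [ 0.07  0.03 -0.05] w 50.1
```

View pics/tip2.png

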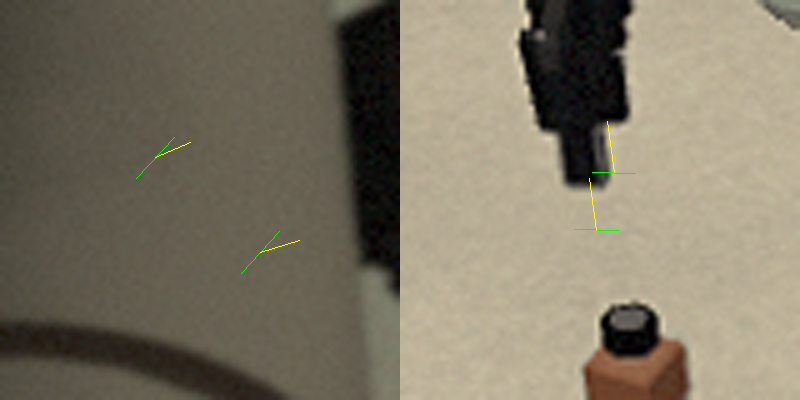

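>>> {"api": "jog_arm", "payload": {
  "rows": [
    [[0, 0, 0], [0, 0, 10], 5],
    [[0, 0, 0], [0, 0, 10], 5],
    [[0, 0, 0], [0, 0, 10], 5],
    [[0, 0, 0], [0, 0, 10], 5],
    [[0, 0, 0], [0, 0, 10], 5],
    [[0, 0, 0], [0, 0, 10], 5],
    [[0, 0, 0], [0, 0, 10], 5],
    [[0, 0, 0], [0, 0, 5], 5],
    [[0, 0, 0], [0, 0, 0], 5],
    [[0, 0, 0], [0, 0, 0], 5]
  ]
}}

```text
clock: 4.78
position: [461.1, -385.9, 128.3]
ee_rot: [-0.495, 0.869, -0.0, 0.0]
contact_force: [-0.2, 0.8, 0.5]
gripper_width: 50.0
```

```bash
python3 tip.py tip3 3; python3 st.py
```

```text
t 4.78 p [ 461.1 -385.9  128.3] head -120.7 tiltz [ 0.001 -0.    -1.   ] j [-0.43  0.41 -0.16  0.   -1.01 -0.11] F [-0.2  0.8  0.5] M [0.02 0.03 0.02] w 50.0
t 4.88 p [ 461.  -385.9  128. ] head -120.7 tiltz [ 0. -0. -1.] j [-0.43  0.41 -0.16  0.   -1.01 -0.11] F [ 0.3  1.  -0.6] M [ 0.02  0.   -0.04] w 49.7
```

View pics/tip3.png

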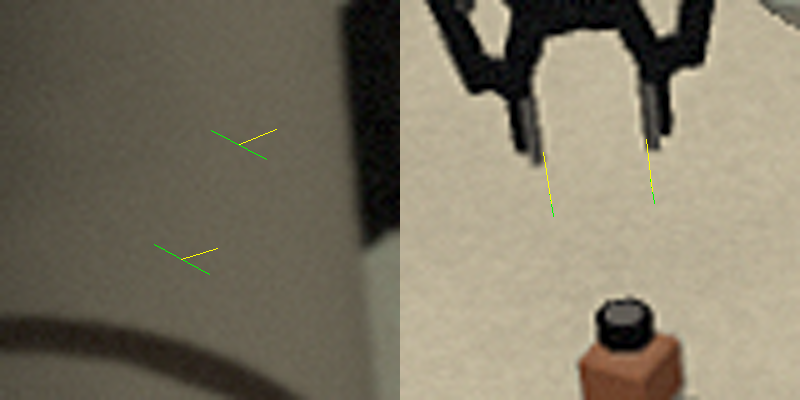

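```bash
python3 - <<'E'
from h import *
for n in("scene","top"):
    im=eyes.get_image(n);cv2.imwrite(f"pics/{n}1.png",im[:,:,::-1])
    if n=="scene": cv2.imwrite("pics/g2.png",cv2.resize(im[40:240,150:410],(780,600),interpolation=cv2.INTER_CUBIC)[:,:,::-1])
    else: cv2.imwrite("pics/g3.png",cv2.resize(im[180:400,340:620],(763,600),interpolation=cv2.INTER_CUBIC)[:,:,::-1])
E
```

```text
(no output)
```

View pics/g2.png

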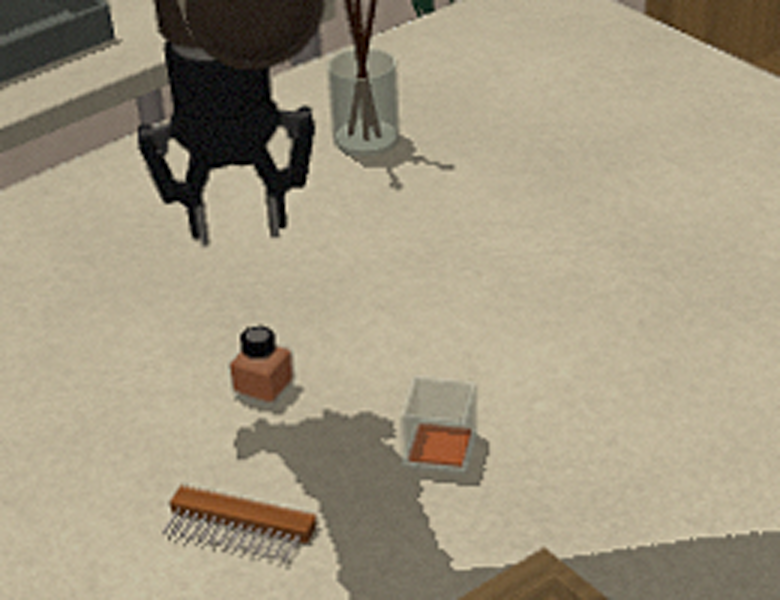

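View pics/g3.png

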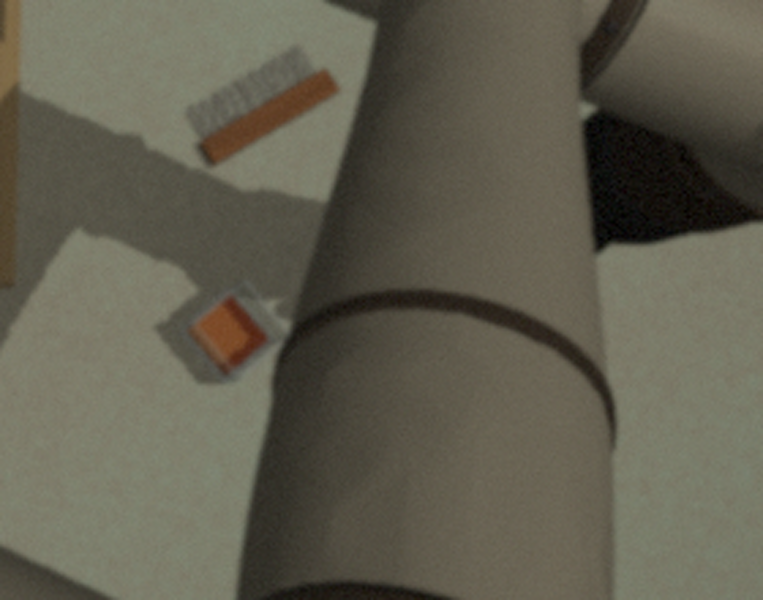

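```bash
python3 - <<'E'
from h import *
print(unproj("scene",[[462,166],[422,160],[502,163],[462,187]],0).round(0))
print(proj("scene",[[0,0,0]]))
E
```

```text
[[  6.   6.   0.]
 [ 67. -83.   0.]
 [-89.  73.   0.]
 [ 77.  58.  -0.]]
[[461.37378705 164.02045797]]
```

>>> {"api": "jog_arm", "payload": {
  "rows": [
    [[0, 0, 3], [0, 0, 0], 5],
    [[0, 0, 3], [0, 0, 0], 5],
    [[0, 0, 0.7], [0, 0, 0], 5],
    [[0, 0, 0], [0, 0, 0], 5]
  ]
}}

```text
clock: 5.48
position: [461.1, -386.1, 60.9]
ee_rot: [-0.494, 0.869, -0.0, -0.0]
contact_force: [0.1, 0.4, -0.1]
gripper_width: 49.8
```

```bash
python3 tip.py tip4 3
```

```text
t 5.47 p [ 461.1 -386.1   60.9] head -120.7 tiltz [-0. -0. -1.] j [-0.43  0.48 -0.23  0.   -0.86 -0.11] F [ 0.1  0.4 -0.1] M [-0.03 -0.01 -0.04] w 49.8
```

View pics/tip4.png

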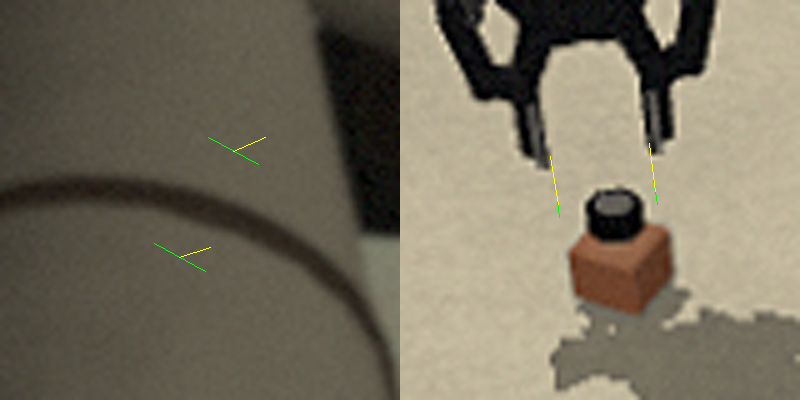

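>>> {"api": "jog_arm", "payload": {
  "rows": [
    [[0, 0, 0], [0, 0, -10], 5],
    [[0, 0, 0], [0, 0, -10], 5],
    [[0, 0, 0], [0, 0, -10], 5],
    [[0, 0, 0], [0, 0, -10], 5],
    [[0, 0, 0], [0, 0, -10], 5],
    [[0, 0, 0], [0, 0, -10], 5],
    [[0, 0, 0], [0, 0, -10], 5],
    [[0, 0, 0], [0, 0, -5], 5]
  ]
}}

```text
clock: 6.58
position: [461.8, -386.3, 62.3]
ee_rot: [0.922, -0.387, 0.001, 0.0]
contact_force: [-1.0, -0.1, 0.2]
gripper_width: 49.7
```

```bash
python3 st.py 459 -386.5 46
```

```text
t 6.58 p [ 461.8 -386.3   62.3] head -45.6 tiltz [ 0.003 -0.001 -1.   ] j [-0.43  0.48 -0.23  0.   -0.86  1.2 ] F [-1.  -0.1  0.2] M [-0.03  0.03  0.01] w 49.7
shift cm tool [-0.19  0.21  1.63] len 1.7
```

>>> {"api": "jog_arm", "payload": {
  "rows": [
    [[-0.2, 0.2, 0.8], [0, 0, 0], 5],
    [[0, 0, 0.8], [0, 0, 0], 5],
    [[0, 0, 0], [0, 0, 0], 5]
  ]
}}

```text
clock: 6.95
position: [457.5, -385.5, 43.8]
ee_rot: [0.921, -0.389, -0.001, -0.0]
contact_force: [0.0, -0.4, -0.8]
gripper_width: 49.7
```

```bash
python3 tip.py tip5 3
```

```text
t 6.95 p [ 457.5 -385.5   43.8] head -45.8 tiltz [-0.002  0.001 -1.   ] j [-0.43  0.5  -0.25 -0.   -0.82  1.2 ] F [ 0.  -0.4 -0.8] M [ 0.04 -0.01 -0.02] w 49.7
```

View pics/tip5.png

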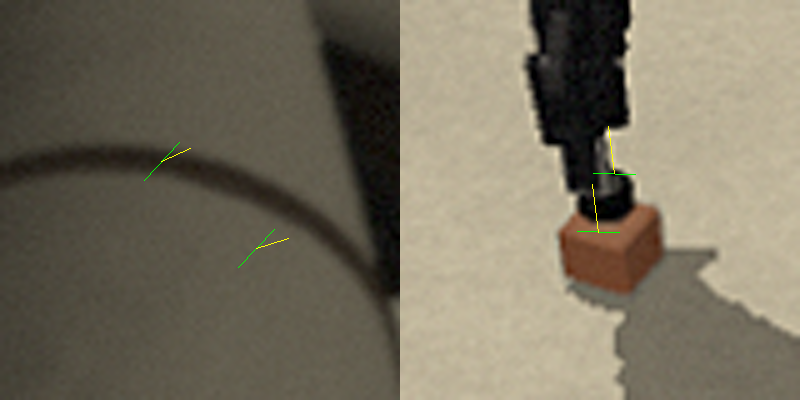

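>>> {"api": "jog_arm", "payload": {
  "rows": [
    [[0, 0, 0], [0, 0, 0], 2],
    [[0, 0, 0], [0, 0, 0], 2],
    [[0, 0, 0], [0, 0, 0], 2],
    [[0, 0, 0], [0, 0, 0], 2]
  ]
}}

```text
clock: 7.55
position: [458.1, -385.8, 44.8]
ee_rot: [0.921, -0.389, 0.0, -0.0]
contact_force: [-0.3, 0.5, 0.2]
gripper_width: 19.8
```

```bash
python3 tip.py tip6 0
```

```text
t 7.55 p [ 458.1 -385.8   44.8] head -45.8 tiltz [ 0. -0. -1.] j [-0.43  0.49 -0.25 -0.   -0.82  1.2 ] F [-0.3  0.5  0.2] M [0.07 0.02 0.03] w 19.8
```

View pics/tip6.png

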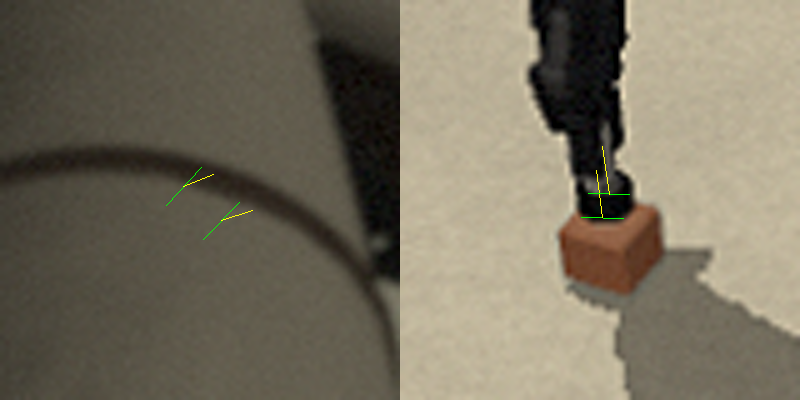

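>>> {"api": "jog_arm", "payload": {
  "rows": [
    [[0, 0, 0], [0, 0, 0], 4.4],
    [[0, 0, 0], [0, 0, 0], 4.4],
    [[0, 0, 0], [0, 0, 0], 4.4],
    [[0, 0, 0.5], [0, 0, 0], 4.4],
    [[0, 0, 0.5], [0, 0, 0], 4.4],
    [[0, 0, 0.5], [0, 0, 0], 4.4],
    [[0, 0, 0], [0, 0, 0], 4.4]
  ]
}}

```text
clock: 8.52
position: [457.7, -385.6, 29.0]
ee_rot: [0.921, -0.389, -0.001, -0.0]
contact_force: [-0.4, -0.4, -0.9]
gripper_width: 43.8
```

```bash
python3 tip.py tip7 0
```

```text
t 8.53 p [ 457.7 -385.6   29. ] head -45.8 tiltz [-0.001  0.001 -1.   ] j [-0.43  0.51 -0.27 -0.   -0.79  1.2 ] F [-0.4 -0.4 -0.9] M [ 0.02  0.03 -0.  ] w 43.8
```

View pics/tip7.png

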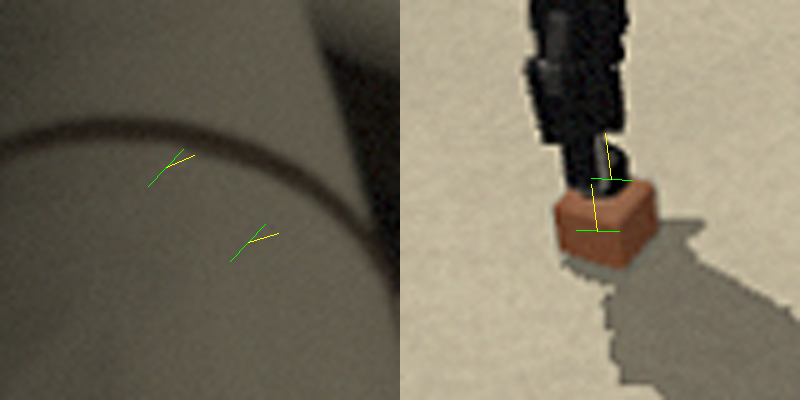

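>>> {"api": "jog_arm", "payload": {
  "rows": [
    [[-0.2, 0, 0.4], [0, 0, 0], 4.4],
    [[0, 0, 0.4], [0, 0, 0], 4.4],
    [[0, 0, 0.2], [0, 0, 0], 4.4],
    [[0, 0, 0], [0, 0, 0], 4.4]
  ]
}}

```text
clock: 9.12
position: [456.6, -384.3, 19.5]
ee_rot: [0.921, -0.389, -0.0, 0.0]
contact_force: [-0.4, 0.3, -0.4]
gripper_width: 44.4
```

```bash
python3 tip.py tip8 -0
```

```text
t 9.12 p [ 456.6 -384.3   19.5] head -45.8 tiltz [-0.  0. -1.] j [-0.43  0.52 -0.28  0.   -0.77  1.2 ] F [-0.4  0.3 -0.4] M [-0.01  0.06  0.04] w 44.4
```

View pics/tip8.png

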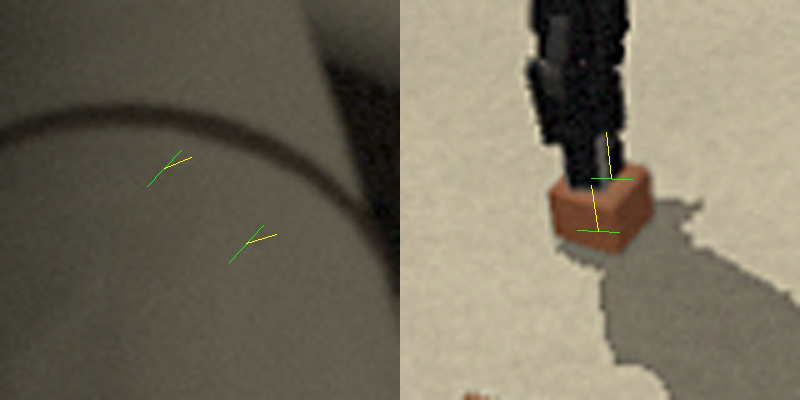

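>>> {"api": "jog_arm", "payload": {
  "rows": [
    [[0, 0, 0], [0, 0, 0], 2],
    [[0, 0, 0], [0, 0, 0], 2],
    [[0, 0, 0], [0, 0, 0], 2],
    [[0, 0, 0], [0, 0, 0], 2]
  ]
}}

```text
clock: 9.72
position: [457.0, -384.6, 20.2]
ee_rot: [0.921, -0.389, 0.0, 0.0]
contact_force: [-0.5, -0.3, 3.7]
gripper_width: 25.4
```

```bash
python3 st.py
```

```text
t 9.72 p [ 457.  -384.6   20.2] head -45.8 tiltz [ 0.001 -0.001 -1.   ] j [-0.43  0.52 -0.28  0.   -0.77  1.2 ] F [-0.5 -0.3  3.7] M [0.   0.11 0.01] w 25.4
```

>>> {"api": "jog_arm", "payload": {
  "rows": [
    [[0, 0, 0], [0, 0, 0], 4.4],
    [[0, 0, 0], [0, 0, 0], 4.4],
    [[0, 0, 0], [0, 0, 0], 4.4],
    [[0, 0, 0.3], [0, 0, 0], 4.4],
    [[0, 0, 0.3], [0, 0, 0], 4.4],
    [[0, 0, 0], [0, 0, 0], 4.4]
  ]
}}

```text
clock: 10.48
position: [456.4, -384.2, 13.2]
ee_rot: [0.921, -0.389, -0.0, -0.0]
contact_force: [0.1, 0.1, 0.1]
gripper_width: 44.3
```

```bash
python3 tip.py tip9 0
```

```text
t 10.47 p [ 456.4 -384.2   13.2] head -45.8 tiltz [-0.001  0.    -1.   ] j [-0.43  0.53 -0.29 -0.   -0.75  1.2 ] F [0.1 0.1 0.1] M [ 0.03  0.   -0.03] w 44.3
```

View pics/tip9.png

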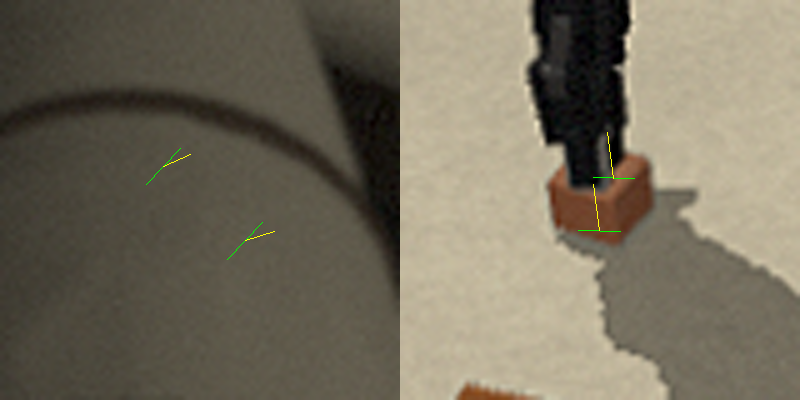

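>>> {"api": "jog_arm", "payload": {
  "rows": [
    [[0, 0, 0], [0, 0, 0], 2],
    [[0, 0, 0], [0, 0, 0], 2],
    [[0, 0, 0], [0, 0, 0], 2],
    [[0, 0, 0], [0, 0, 0], 2]
  ]
}}

```text
clock: 11.08
position: [457.0, -384.5, 14.1]
ee_rot: [0.921, -0.389, 0.0, 0.0]
contact_force: [-1.5, 0.3, 2.7]
gripper_width: 26.0
```

```bash
python3 st.py
```

```text
t 11.07 p [ 457.  -384.5   14.1] head -45.8 tiltz [ 0.001 -0.    -1.   ] j [-0.43  0.53 -0.28  0.   -0.75  1.2 ] F [-1.5  0.3  2.7] M [ 0.15 -0.01  0.01] w 26.0
```

>>> {"api": "jog_arm", "payload": {
  "rows": [
    [[0, 0, -0.5], [0, 0, 0], 2],
    [[0, 0, -1], [0, 0, 0], 2],
    [[0, 0, -1.5], [0, 0, 0], 2],
    [[0, 0, 0], [0, 0, 0], 2]
  ]
}}

```text
clock: 11.58
position: [457.9, -385.0, 45.7]
ee_rot: [0.921, -0.389, 0.002, 0.0]
contact_force: [-0.5, 0.9, -1.1]
gripper_width: 25.8
```

```bash
python3 tip.py tip10 0
```

```text
t 11.57 p [ 457.9 -385.    45.7] head -45.8 tiltz [ 0.003 -0.002 -1.   ] j [-0.43  0.49 -0.26  0.   -0.82  1.2 ] F [-0.5  0.9 -1.1] M [0.   0.   0.02] w 25.8
```

View pics/tip10.png

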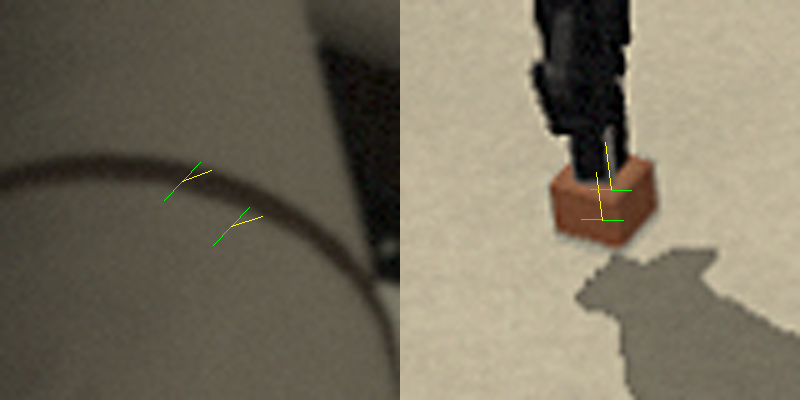

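>>> {"api": "jog_arm", "payload": {
  "rows": [
    [[0, 0, -3], [0, 0, 0], 2],
    [[-1, -1, -3], [0, 0, 0], 2],
    [[-3, -3.3, 0], [0, 0, 0], 2],
    [[-3.3, -3.6, 0], [0, 0, 0], 2],
    [[-3.3, -3.6, 0], [0, 0, 0], 2],
    [[-3.3, -3.6, 0], [0, 0, 0], 2],
    [[-3.3, -3.6, 0], [0, 0, 0], 2],
    [[-3.3, -3.6, 0], [0, 0, 0], 2],
    [[-3.3, -3.6, 0], [0, 0, 0], 2],
    [[-2.4, -2.6, 0], [0, 0, 0], 2]
  ]
}}

```text
clock: 12.92
position: [477.8, 4.0, 103.5]
ee_rot: [0.922, -0.388, -0.0, 0.0]
contact_force: [0.5, -0.6, -1.6]
gripper_width: 25.5
```

>>> {"api": "jog_arm", "payload": {
  "rows": [
    [[0, 0, 0], [0, 0, 9], 2],
    [[0, 0, 0], [0, 0, 8], 2],
    [[0, 0, 0], [0, 0, 8], 2],
    [[0, 0, 0], [0, 0, 0], 2]
  ]
}}

```text
clock: 13.42
position: [477.8, 2.2, 103.4]
ee_rot: [0.816, -0.578, -0.0, 0.0]
contact_force: [0.3, 0.2, -1.9]
gripper_width: 25.7
```

```bash
cat > held.py <<'E'
import sys
from fit1 import *
from st import st
# held.py size grasp_offset(TCPz-foot) yawguess name
s_,off,th,name=sys.argv[1],float(sys.argv[2]),float(sys.argv[3]),sys.argv[4]
s,r=st();p=s["position"];z=p[2]-off
im={n:eyes.get_image(n) for n in CM}
d=prep({n:orange(im[n]) for n in ["scene"]},{n:proj(n,[[p[0],p[1],z+JAR[s_][1]/2]])[0] for n in ["scene"]},42 if s_=="large" else 34 if s_=='medium' else 28)
# fixed inset; fit x,y,th ; cap region masked out widely (fingers)
w,H,rr,T=JAR[s_]
def mk(x,y,t):
    return lambda n,o,sh: hull(n,box(x,y,t,w-5.2,w-5.2,z+2,z+H-5.5),o,sh)
def cst(q):
    e=0
    for n,(o,m) in d.items():
        M=m.copy();g=mk(q[0],q[1],q[2]/50)(n,o,m.shape)
        k=1-hull(n,cyl(p[0],p[1],rr+12,z+H,z+T+60),o,m.shape)
        e+=(np.abs(g-M)*k).sum()/(M*k).sum()
    return e
best=None
for t in(th-.15,th,th+.15):
    p0=np.array([p[0],p[1],t*50])
    q=minimize(cst,p0,method="Nelder-Mead",options=dict(initial_simplex=np.vstack([p0,p0+np.diag([4,4,5])]),xatol=.05,fatol=1e-4))
    if best is None or q.fun<best.fun:best=q
x=best.x;print("jar(scene cam)",x[:2].round(1),"yaw",round(x[2]/50,3),"cost",round(best.fun,3))
overlay(im,{s_:(x[0],x[1],x[2]/50,z),s_+"":(x[0],x[1],x[2]/50,z)},fn=f"pics/{name}_ov.png")
c=im["scene"];u,v=proj("scene",[p])[0].astype(int)
R=64;a=c[max(v-R,0):v+R,max(u-R,0):u+R];cv2.imwrite(f"pics/{name}.png",cv2.resize(a,None,fx=4.5,fy=4.5,interpolation=cv2.INTER_CUBIC)[:,:,::-1])
E
python3 held.py small 14 -0.04 h1
```

```text
t 13.43 p [477.8   2.2 103.4] head -70.7 tiltz [-0.001 -0.    -1.   ] j [ 0.35  0.24 -0.48 -0.   -0.85 -0.01] F [ 0.3  0.2 -1.9] M [-0.04  0.    0.02] w 25.7
jar(scene cam) [522.6  30.7] yaw 1.566 cost 0.531
```

View pics/h1.png

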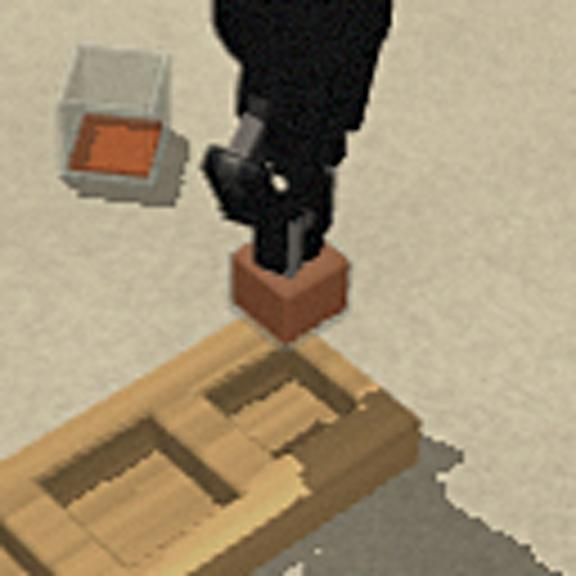

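View pics/h1_ov.png

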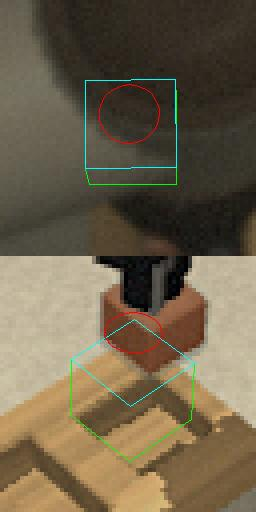

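```bash
python3 - <<'E'
s=open('held.py').read()
s=s.replace("im={n:eyes.get_image(n) for n in CM}","""import os
im={n:eyes.get_image(n) for n in CM}
def orange(im):
    h=cv2.cvtColor(im,cv2.COLOR_RGB2HSV).astype(int)
    return ((h[...,0]<13)&(h[...,1]>95)&(h[...,2]>30)).astype(float)""")
s=s.replace('overlay(im,{','print("hsv wood",cv2.cvtColor(im["scene"],cv2.COLOR_RGB2HSV)[275,290])\noverlay(im,{')
open('held.py','w').write(s)
E
python3 held.py small 14 -0.04 h1
```

```text
t 13.53 p [478.    2.1 103.5] head -70.7 tiltz [-0. -0. -1.] j [ 0.35  0.24 -0.48 -0.   -0.85 -0.01] F [ 0.6  0.1 -1.6] M [-0.   -0.02 -0.02] w 25.6
jar(scene cam) [475.7  -1.8] yaw -0.052 cost 0.089
hsv wood [ 18 122 177]
```

View pics/h1_ov.png

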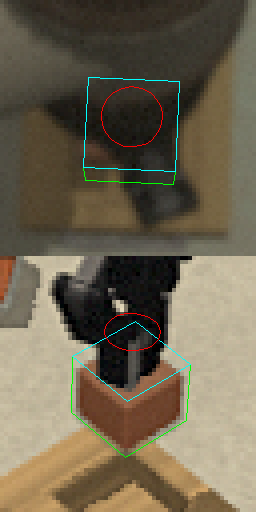

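>>> {"api": "jog_arm", "payload": {
  "rows": [
    [[-0.1, -0.3, 0], [0, 0, 0], 2],
    [[0, 0, 2.5], [0, 0, 0], 2],
    [[0, 0, 2.5], [0, 0, 0], 2],
    [[0, 0, 0.3], [0, 0, 0], 2],
    [[0, 0, 0], [0, 0, 0], 2]
  ]
}}

```text
clock: 14.25
position: [481.3, 4.2, 51.2]
ee_rot: [0.815, -0.579, 0.0, -0.0]
contact_force: [-0.4, -0.4, -0.5]
gripper_width: 25.6
```

```bash
python3 held.py small 14 -0.04 h2
```

```text
t 14.25 p [481.3   4.2  51.2] head -70.7 tiltz [ 0.001 -0.    -1.   ] j [ 0.35  0.32 -0.54  0.   -0.71 -0.01] F [-0.4 -0.4 -0.5] M [-0.03 -0.02 -0.02] w 25.6
jar(scene cam) [479.8   1. ] yaw -0.025 cost 0.092
hsv wood [ 18 122 173]
```

View pics/h2.png

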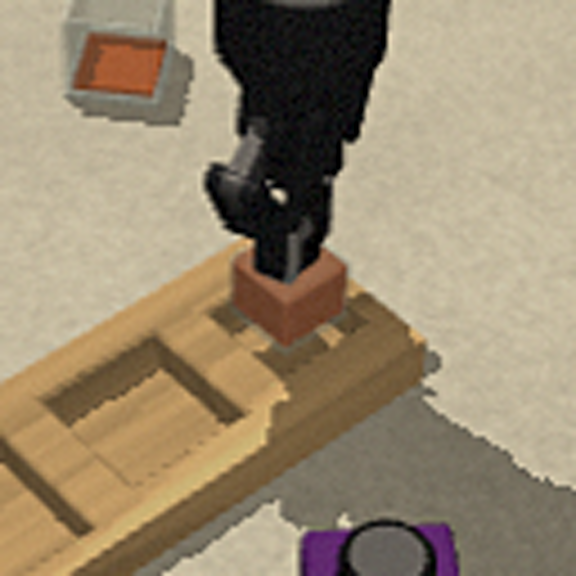

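>>> {"api": "jog_arm", "payload": {
  "rows": [
    [[0, 0.2, 0.5], [0, 0, 0], 2],
    [[0, 0, 0.8], [0, 0, 0], 2],
    [[0, 0, 0.6], [0, 0, 0], 2],
    [[0, 0, 0.4], [0, 0, 0], 2],
    [[0, 0, 0.2], [0, 0, 0], 2],
    [[0, 0, 0], [0, 0, 0], 2]
  ]
}}

```text
clock: 15.1
position: [478.8, 3.4, 25.6]
ee_rot: [0.815, -0.579, -0.0, 0.0]
contact_force: [0.7, -0.3, -1.6]
gripper_width: 25.6
```

```bash
python3 held.py small 14 -0.04 h3
```

```text
t 15.1 p [478.8   3.4  25.6] head -70.8 tiltz [-0. -0. -1.] j [ 0.35  0.36 -0.57  0.   -0.64 -0.01] F [ 0.7 -0.3 -1.6] M [ 0.04  0.01 -0.02] w 25.6
jar(scene cam) [476.8  -1.5] yaw -0.057 cost 0.109
hsv wood [ 18 119 173]
```

View pics/h3.png

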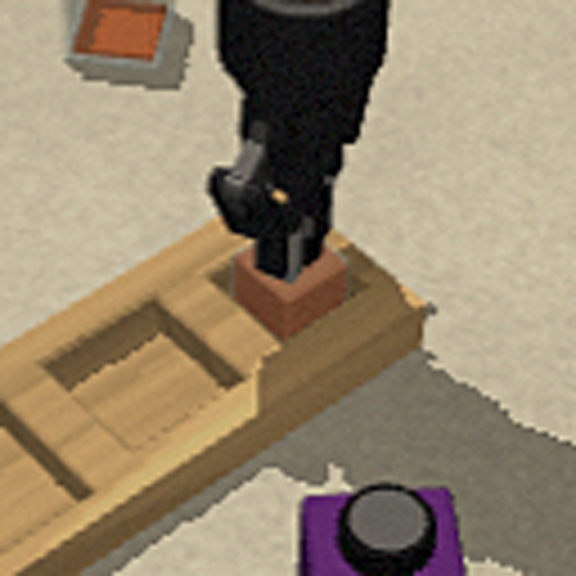

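>>> {"api": "jog_arm", "payload": {
  "rows": [
    [[0, 0, 0.15], [0, 0, 0], 2],
    [[0, 0, 0.1], [0, 0, 0], 2],
    [[0, 0, 0], [0, 0, 0], 2]
  ]
}}

```text
clock: 15.58
position: [478.7, 3.4, 23.2]
ee_rot: [0.815, -0.579, -0.0, 0.0]
contact_force: [0.1, -0.3, -1.1]
gripper_width: 25.6
```

>>> {"api": "jog_arm", "payload": {
  "rows": [
    [[0, 0, 0.1], [0, 0, 0], 2],
    [[0, 0, 0], [0, 0, 0], 2]
  ]
}}

```text
clock: 15.82
position: [478.8, 3.4, 22.2]
ee_rot: [0.815, -0.579, 0.0, 0.0]
contact_force: [-1.2, -0.7, -1.1]
gripper_width: 25.9
```

>>> {"api": "jog_arm", "payload": {
  "rows": [
    [[0, 0, 0.1], [0, 0, 0], 2],
    [[0, 0, 0], [0, 0, 0], 2]
  ]
}}

```text
clock: 16.08
position: [478.9, 3.4, 22.0]
ee_rot: [0.815, -0.579, 0.0, 0.0]
contact_force: [-2.6, -0.3, 4.8]
gripper_width: 25.9
```

>>> {"api": "jog_arm", "payload": {
  "rows": [
    [[0, 0, 0.1], [0, 0, 0], 2],
    [[0, 0, 0], [0, 0, 0], 2]
  ]
}}

```text
clock: 16.32
position: [479.0, 3.4, 21.9]
ee_rot: [0.815, -0.579, 0.0, 0.0]
contact_force: [-5.2, 0.4, 12.7]
gripper_width: 25.8
```

>>> {"api": "jog_arm", "payload": {
  "rows": [
    [[0, 0, -0.15], [0, 0, 0], 2],
    [[0, 0, 0], [0, 0, 10], 2],
    [[0, 0, 0], [0, 0, 10], 2],
    [[0, 0, 0], [0, 0, 10], 2],
    [[0, 0, 0], [0, 0, 0], 2]
  ]
}}

```text
clock: 16.95
position: [479.3, 3.4, 22.1]
ee_rot: [-0.638, 0.77, -0.0, 0.0]
contact_force: [0.4, -0.8, 3.4]
gripper_width: 25.2
```

```bash
python3 st.py
```

```text
t 16.95 p [479.3   3.4  22.1] head -100.6 tiltz [ 0.001 -0.    -1.   ] j [ 0.35  0.37 -0.57  0.   -0.63 -0.53] F [ 0.4 -0.8  3.4] M [-0.29  0.02  0.01] w 25.2
```

>>> {"api": "jog_arm", "payload": {
  "rows": [
    [[0, 0, 0], [0, 0, 10], 2],
    [[0, 0, 0], [0, 0, 10], 2],
    [[0, 0, 0], [0, 0, 0], 2]
  ]
}}

```text
clock: 17.32
position: [479.0, 3.0, 22.1]
ee_rot: [-0.496, 0.868, -0.0, -0.0]
contact_force: [-0.7, -5.4, 5.4]
gripper_width: 25.8
```

```bash
python3 st.py
```

```text
t 17.32 p [479.    3.   22.1] head -120.5 tiltz [ 0.    -0.001 -1.   ] j [ 0.35  0.37 -0.57  0.   -0.63 -0.88] F [-0.7 -5.4  5.4] M [-1.06  0.1  -0.08] w 25.8
```

>>> {"api": "jog_arm", "payload": {
  "rows": [
    [[0, 0, 0], [0, 0, 10], 2],
    [[0, 0, 0], [0, 0, 10], 2],
    [[0, 0, 0], [0, 0, 0], 2]
  ]
}}

```text
clock: 17.7
position: [479.8, 1.9, 22.9]
ee_rot: [-0.339, 0.941, -0.001, 0.0]
contact_force: [1.5, -10.3, 9.2]
gripper_width: 25.6
```

```bash
python3 st.py
```

```text
t 17.7 p [479.8   1.9  22.9] head -140.4 tiltz [ 0.001 -0.002 -1.   ] j [ 0.35  0.36 -0.57  0.   -0.63 -1.23] F [  1.5 -10.3   9.2] M [-3.11 -0.34  0.4 ] w 25.6
```

```bash
python3 held.py small 14 -0.4 h4
```

```text
t 17.7 p [479.8   1.9  22.9] head -140.4 tiltz [ 0.001 -0.002 -1.   ] j [ 0.35  0.36 -0.57  0.   -0.63 -1.23] F [  1.5 -10.3   9.2] M [-3.11 -0.34  0.4 ] w 25.6
jar(scene cam) [474.9  -5.2] yaw -0.353 cost 0.14
hsv wood [ 17 123 179]
```

View pics/h4.png

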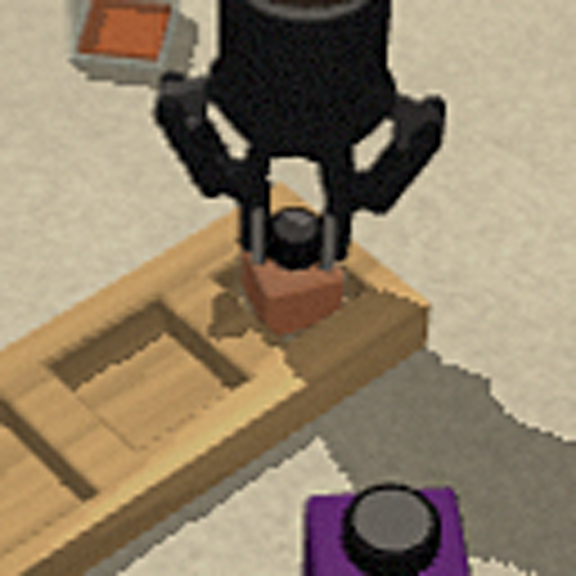

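>>> {"api": "jog_arm", "payload": {
  "rows": [
    [[0, 0, 0], [0, 0, 0], 4.2],
    [[0, 0, 0], [0, 0, 0], 4.2],
    [[0, 0, 0], [0, 0, 0], 4.2]
  ]
}}

```text
clock: 18.18
position: [478.7, 3.8, 21.4]
ee_rot: [-0.336, 0.942, 0.0, -0.0]
contact_force: [0.0, 0.3, 0.4]
gripper_width: 42.2
```

```bash
python3 held.py small 14 -0.4 h5
```

```text
t 18.18 p [478.7   3.8  21.4] head -140.7 tiltz [-0.  0. -1.] j [ 0.35  0.37 -0.57 -0.   -0.63 -1.23] F [0.  0.3 0.4] M [ 0.06  0.02 -0.  ] w 42.2
jar(scene cam) [473.6  -5.3] yaw -0.175 cost 0.219
hsv wood [ 17 120 178]
```

View pics/h5.png

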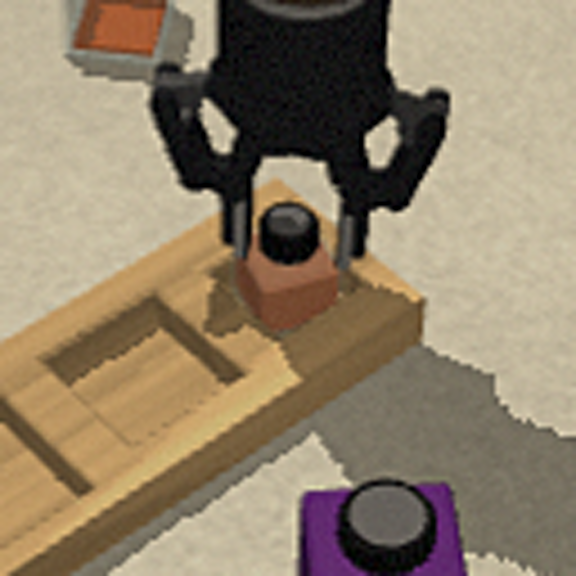

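View pics/h5_ov.png

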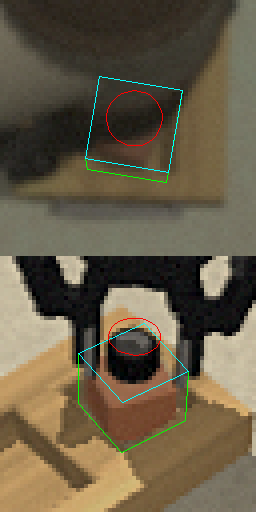

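>>> {"api": "jog_arm", "payload": {
  "rows": [
    [[0, 0, -2], [0, 0, 0], 4.5],
    [[0, 0, -4], [0, 0, 0], 4.5],
    [[0, 0, -3], [0, 0, 0], 4.5],
    [[0, 0, 0], [0, 0, 0], 4.5]
  ]
}}

```text
clock: 18.77
position: [480.5, 4.1, 114.0]
ee_rot: [-0.336, 0.942, -0.0, 0.003]
contact_force: [0.7, 1.1, -0.1]
gripper_width: 45.2
```

```bash
python3 - <<'E'
from h import *
im=eyes.get_image("scene");t=eyes.get_image("top")
a=cv2.resize(im[195:295,270:390],(720,600),interpolation=cv2.INTER_CUBIC);cv2.imwrite("pics/k1.png",a[:,:,::-1])
b=cv2.resize(t[220:300,270:370],(700,560),interpolation=cv2.INTER_CUBIC);cv2.imwrite("pics/k2.png",np.clip(b[:,:,::-1]*1.6,0,255))
E
```

```text
[ WARN:0@3.212] global loadsave.cpp:1063 imwrite_ Unsupported depth image for selected encoder is fallbacked to CV_8U.
```

View pics/k1.png

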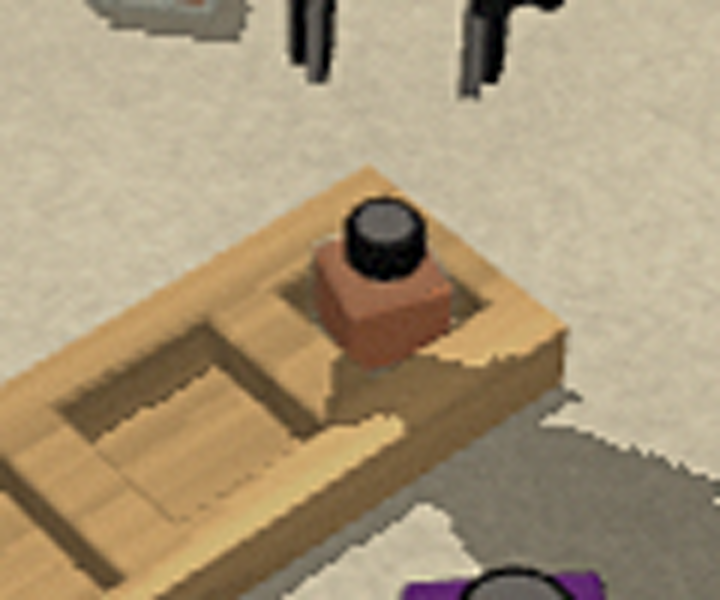

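View pics/k2.png

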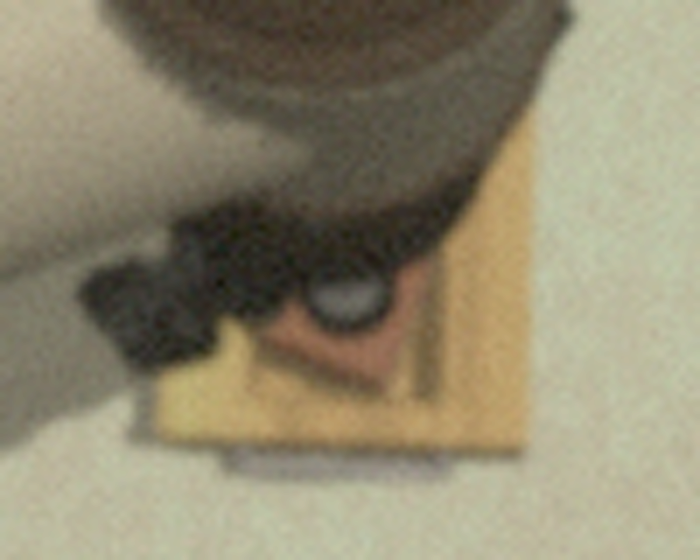

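>>> {"api": "jog_arm", "payload": {
  "rows": [
    [[0, 0, 0], [0, 0, -10], 4.2],
    [[0, 0, 0], [0, 0, -10], 4.2],
    [[0, 0, 0], [0, 0, -10], 4.2],
    [[0, 0, 0], [0, 0, -10], 4.2],
    [[0, 0, 0], [0, 0, -10], 4.2],
    [[0, 0, 0], [0, 0, -10], 4.2],
    [[0, 0, 0], [0, 0, -10], 4.2],
    [[0, 0, 0], [0, 0, -10], 4.2],
    [[0, 0, 0], [0, 0, 0], 4.2]
  ]
}}

```text
clock: 20.0
position: [477.9, 3.2, 110.3]
ee_rot: [0.862, -0.507, -0.001, 0.001]
contact_force: [-0.4, 0.6, 0.3]
gripper_width: 41.9
```

```bash
python3 st.py 478 0.5 24; python3 - <<'E'
from h import *
# scene-frame cap centre: bright disc at k1.png (386,224)/6
print(unproj("scene",[[270+386/6-.5,195+224/6-.5]],68), unproj("scene",[[270+386/6-.5,195+224/6-.5]],70))
E
```

```text
t 20.0 p [477.9   3.2 110.3] head -60.9 tiltz [-0.003 -0.001 -1.   ] j [ 0.35  0.23 -0.47 -0.   -0.87  0.16] F [-0.4  0.6  0.3] M [ 0.01 -0.    0.02] w 41.9
shift cm tool [0.25 0.1  8.63] len 8.6
[[ 4.79192236e+02 -4.74039958e-01  6.80000000e+01]] [[480.59309342   0.91169972  70.        ]]
```

>>> {"api": "jog_arm", "payload": {
  "rows": [
    [[0.2, 0, 3], [0, 0, 0], 4.2],
    [[0, 0, 3], [0, 0, 0], 4.2],
    [[0, 0, 1.5], [0, 0, 0], 4.2],
    [[0, 0, 1.1], [0, 0, 0], 4.2],
    [[0, 0, 0], [0, 0, 0], 4.2]
  ]
}}

```text
clock: 20.62
position: [479.1, 1.5, 24.8]
ee_rot: [0.862, -0.506, -0.001, 0.001]
contact_force: [-0.5, 0.2, -0.3]
gripper_width: 42.2
```

>>> {"api": "jog_arm", "payload": {
  "rows": [
    [[0, 0, 0], [0, 0, 0], 2],
    [[0, 0, 0], [0, 0, 0], 2],
    [[0, 0, 0], [0, 0, 0], 2],
    [[0, 0, 0], [0, 0, 0], 2]
  ]
}}

```text
clock: 21.12
position: [478.7, 1.1, 26.1]
ee_rot: [0.863, -0.506, -0.001, 0.001]
contact_force: [-5.1, -2.8, 7.4]
gripper_width: 25.7
```

```bash
python3 st.py
```

```text
t 21.12 p [478.7   1.1  26.1] head -60.8 tiltz [-0.002 -0.001 -1.   ] j [ 0.34  0.36 -0.57  0.   -0.65  0.17] F [-5.1 -2.8  7.4] M [-0.74  1.48 -0.01] w 25.7
```

>>> {"api": "jog_arm", "payload": {
  "rows": [
    [[0, 0, -0.6], [0, 0, 0], 2],
    [[0, 0, -0.6], [0, 0, 0], 2],
    [[0, 0, 0], [0, 0, 0], 2],
    [[0, 0, 0], [0, 0, -9], 2],
    [[0, 0, 0], [0, 0, -9], 2],
    [[0, 0, 0], [0, 0, 0], 2]
  ]
}}

```text
clock: 21.88
position: [481.9, 2.5, 38.3]
ee_rot: [0.931, -0.365, 0.002, -0.001]
contact_force: [0.4, 0.1, -1.0]
gripper_width: 25.4
```

```bash
python3 held.py small 14 -0.2 h6
```

```text
t 21.88 p [481.9   2.5  38.3] head -42.9 tiltz [ 0.004  0.001 -1.   ] j [ 0.34  0.34 -0.55  0.   -0.67  0.48] F [ 0.4  0.1 -1. ] M [-0.02  0.04  0.01] w 25.4
jar(scene cam) [4.827e+02 1.000e-01] yaw -0.065 cost 0.09
hsv wood [ 17 123 178]
```

View pics/h6.png

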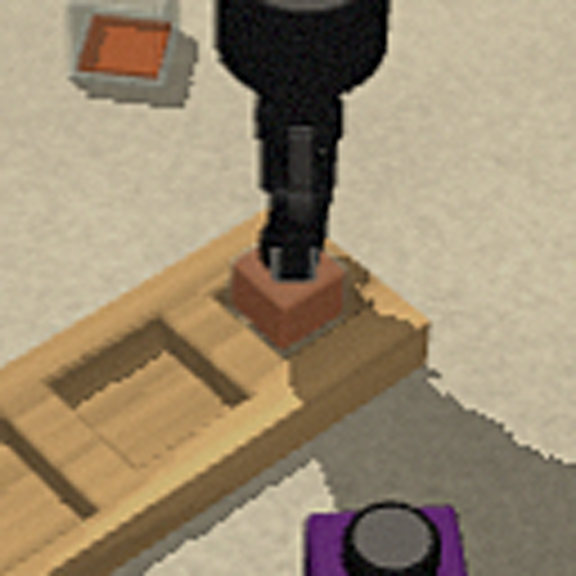

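View pics/h6_ov.png

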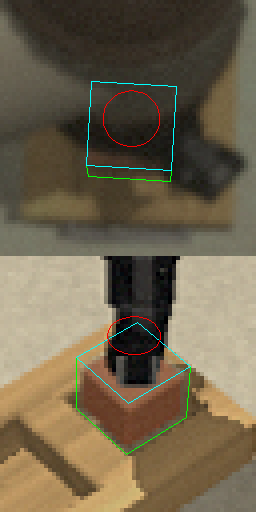

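>>> {"api": "jog_arm", "payload": {
  "rows": [
    [[0, 0, 0.7], [0, 0, 0], 2],
    [[0, 0, 0], [0, 0, 0], 2]
  ]
}}

```text
clock: 22.22
position: [479.4, 1.6, 30.0]
ee_rot: [0.931, -0.365, -0.001, 0.0]
contact_force: [0.1, -0.8, -1.5]
gripper_width: 25.1
```

>>> {"api": "jog_arm", "payload": {
  "rows": [
    [[0.22, -0.2, 0], [0, 0, 0], 2],
    [[0, 0, 0], [0, 0, 0], 2]
  ]
}}

```text
clock: 22.48
position: [483.1, 1.7, 30.7]
ee_rot: [0.931, -0.365, 0.0, -0.0]
contact_force: [0.1, 0.3, -1.4]
gripper_width: 25.5
```

>>> {"api": "jog_arm", "payload": {
  "rows": [
    [[0.15, -0.14, 0], [0, 0, 0], 2],
    [[0, 0, 0], [0, 0, 0], 2]
  ]
}}

```text
clock: 22.72
position: [483.8, 1.4, 30.5]
ee_rot: [0.931, -0.365, -0.001, 0.001]
contact_force: [-2.3, 0.4, -0.6]
gripper_width: 25.3
```

>>> {"api": "jog_arm", "payload": {
  "rows": [
    [[-0.37, 0.34, 0], [0, 0, 0], 2],
    [[-0.22, 0.2, 0], [0, 0, 0], 2],
    [[0, 0, 0], [0, 0, 0], 2]
  ]
}}

```text
clock: 23.1
position: [476.9, 1.8, 30.9]
ee_rot: [0.931, -0.365, 0.0, -0.0]
contact_force: [0.1, 0.4, -1.2]
gripper_width: 25.2
```

>>> {"api": "jog_arm", "payload": {
  "rows": [
    [[-0.15, 0.14, 0], [0, 0, 0], 2],
    [[0, 0, 0], [0, 0, 0], 2]
  ]
}}

```text
clock: 23.35
position: [474.7, 1.7, 30.7]
ee_rot: [0.931, -0.365, 0.0, -0.0]
contact_force: [0.8, 0.5, -1.5]
gripper_width: 25.4
```

>>> {"api": "jog_arm", "payload": {
  "rows": [
    [[-0.15, 0.14, 0], [0, 0, 0], 2],
    [[0, 0, 0], [0, 0, 0], 2]
  ]
}}

```text
clock: 23.6
position: [472.5, 1.7, 30.7]
ee_rot: [0.931, -0.365, -0.0, 0.0]
contact_force: [-0.1, 0.9, -0.6]
gripper_width: 25.2
```

>>> {"api": "jog_arm", "payload": {
  "rows": [
    [[0.4, -0.37, 0], [0, 0, 0], 2],
    [[-0.3, -0.33, 0], [0, 0, 0], 2],
    [[0, 0, 0], [0, 0, 0], 2]
  ]
}}

```text
clock: 23.98
position: [478.3, 6.4, 30.7]
ee_rot: [0.931, -0.365, -0.0, 0.0]
contact_force: [-0.2, 0.3, -1.5]
gripper_width: 25.4
```

>>> {"api": "jog_arm", "payload": {
  "rows": [
    [[-0.14, -0.15, 0], [0, 0, 0], 2],
    [[0, 0, 0], [0, 0, 0], 2]
  ]
}}

```text
clock: 24.22
position: [477.7, 7.4, 30.8]
ee_rot: [0.931, -0.364, -0.0, 0.001]
contact_force: [0.2, -5.1, 0.3]
gripper_width: 25.1
```

>>> {"api": "jog_arm", "payload": {
  "rows": [
    [[0.5, 0.54, 0], [0, 0, 0], 2],
    [[0, 0, 0.4], [0, 0, 0], 2],
    [[0, 0, 0.2], [0, 0, 0], 2],
    [[0, 0, 0], [0, 0, 0], 2]
  ]
}}

```text
clock: 24.72
position: [478.5, 0.5, 25.9]
ee_rot: [0.931, -0.364, 0.0, 0.0]
contact_force: [-2.1, -2.5, 10.1]
gripper_width: 25.6
```

>>> {"api": "jog_arm", "payload": {
  "rows": [
    [[0, 0, 0.1], [0, 0, 0], 2],
    [[0, 0, 0], [0, 0, 0], 2]
  ]
}}

```text
clock: 24.98
position: [478.6, 0.3, 25.7]
ee_rot: [0.931, -0.364, 0.001, 0.0]
contact_force: [-4.6, -4.4, 15.8]
gripper_width: 25.7
```

>>> {"api": "jog_arm", "payload": {
  "rows": [
    [[0, 0, 0.1], [0, 0, 0], 2],
    [[0, 0, 0], [0, 0, 0], 2]
  ]
}}

```text
clock: 25.22
position: [478.7, 0.0, 25.6]
ee_rot: [0.931, -0.364, 0.001, 0.001]
contact_force: [-6.9, -4.1, 22.5]
gripper_width: 25.6
```

>>> {"api": "jog_arm", "payload": {
  "rows": [
    [[0, 0, -0.25], [0, 0, 0], 2],
    [[0, 0, 0], [0, 0, 10], 2],
    [[0, 0, 0], [0, 0, 10], 2],
    [[0, 0, 0], [0, 0, 5], 2],
    [[0, 0, 0], [0, 0, 0], 2]
  ]
}}

```text
clock: 25.85
position: [478.5, 0.1, 25.7]
ee_rot: [0.83, -0.557, 0.001, 0.001]
contact_force: [1.1, -6.9, 4.0]
gripper_width: 25.5
```

```bash
python3 st.py
```

```text
t 25.85 p [4.785e+02 1.000e-01 2.570e+01] head -67.7 tiltz [ 0.    -0.002 -1.   ] j [ 0.34  0.36 -0.57  0.   -0.64  0.05] F [ 1.1 -6.9  4. ] M [-1.9  -0.19  0.12] w 25.5
```

>>> {"api": "jog_arm", "payload": {
  "rows": [
    [[0, 0, 0], [0, 0, 5], 2],
    [[0, 0, 0], [0, 0, 0], 2]
  ]
}}

```text
clock: 26.1
position: [478.0, -0.7, 25.7]
ee_rot: [0.806, -0.593, 0.0, 0.002]
contact_force: [0.0, -9.0, 4.8]
gripper_width: 25.5
```

```bash
python3 st.py
```

```text
t 26.1 p [478.   -0.7  25.7] head -72.7 tiltz [-0.001 -0.003 -1.   ] j [ 0.34  0.36 -0.57  0.   -0.64 -0.04] F [ 0.  -9.   4.8] M [-2.65  0.04  0.21] w 25.5
```

>>> {"api": "jog_arm", "payload": {
  "rows": [
    [[0.29, 0.09, 0], [0, 0, 0], 2],
    [[0, 0, 0], [0, 0, 0], 2]
  ]
}}

```text
clock: 26.35
position: [478.2, -2.2, 25.2]
ee_rot: [0.805, -0.593, -0.0, 0.0]
contact_force: [0.5, -1.4, 1.7]
gripper_width: 25.8
```

```bash
python3 st.py;  python3 held.py small 18 -0.3 h7
```

```text
t 26.35 p [478.2  -2.2  25.2] head -72.8 tiltz [-0. -0. -1.] j [ 0.34  0.36 -0.57  0.   -0.64 -0.04] F [ 0.5 -1.4  1.7] M [-0.45  0.08  0.15] w 25.8
t 26.35 p [478.2  -2.2  25.2] head -72.8 tiltz [-0. -0. -1.] j [ 0.34  0.36 -0.57  0.   -0.64 -0.04] F [ 0.5 -1.4  1.7] M [-0.45  0.08  0.15] w 25.8
jar(scene cam) [473.8  -6.5] yaw -0.318 cost 0.149
hsv wood [ 18 122 176]
```

View pics/h7.png

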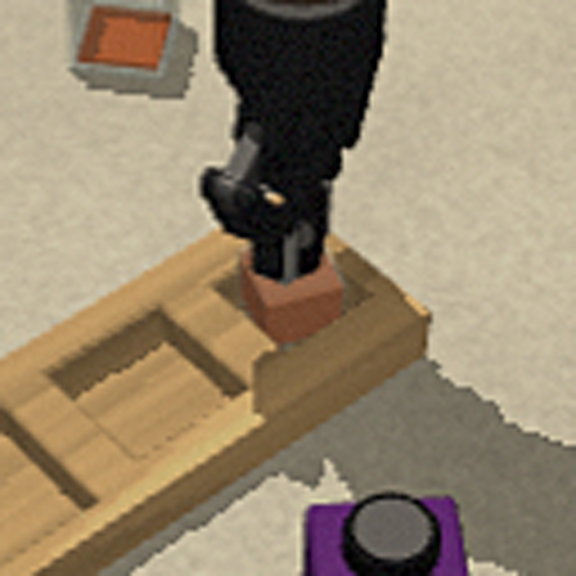

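>>> {"api": "jog_arm", "payload": {
  "rows": [
    [[0.05, 0.02, 0], [0, 0, 5], 2],
    [[0, 0, 0], [0, 0, 0], 2]
  ]
}}

```text
clock: 26.7
position: [478.8, -3.1, 25.5]
ee_rot: [0.778, -0.628, 0.001, 0.0]
contact_force: [2.2, -5.9, 2.3]
gripper_width: 25.4
```

```bash
python3 st.py
```

```text
t 26.7 p [478.8  -3.1  25.5] head -77.8 tiltz [ 0.001 -0.001 -1.   ] j [ 0.33  0.36 -0.57  0.   -0.64 -0.12] F [ 2.2 -5.9  2.3] M [-1.72 -0.4  -0.01] w 25.4
```

>>> {"api": "jog_arm", "payload": {
  "rows": [
    [[0, 0, 0], [0, 0, 5], 2],
    [[0, 0, 0], [0, 0, 0], 2]
  ]
}}

```text
clock: 26.95
position: [478.3, -3.6, 25.5]
ee_rot: [0.751, -0.661, 0.0, 0.001]
contact_force: [1.7, -6.5, 2.4]
gripper_width: 25.4
```

```bash
python3 st.py
```

```text
t 26.95 p [478.3  -3.6  25.5] head -82.7 tiltz [-0.    -0.002 -1.   ] j [ 0.33  0.36 -0.57  0.   -0.64 -0.21] F [ 1.7 -6.5  2.4] M [-2.   -0.25  0.28] w 25.4
```

>>> {"api": "jog_arm", "payload": {
  "rows": [
    [[0.3, 0.04, 0], [0, 0, 0], 2],
    [[0, 0, 0], [0, 0, 0], 2]
  ]
}}

```text
clock: 27.2
position: [478.5, -5.1, 25.3]
ee_rot: [0.75, -0.661, 0.0, -0.001]
contact_force: [-0.8, 2.8, 1.7]
gripper_width: 25.2
```

```bash
python3 st.py
```

```text
t 27.2 p [478.5  -5.1  25.3] head -82.8 tiltz [ 0.001  0.001 -1.   ] j [ 0.33  0.36 -0.57 -0.   -0.64 -0.2 ] F [-0.8  2.8  1.7] M [0.86 0.37 0.27] w 25.2
```

>>> {"api": "jog_arm", "payload": {
  "rows": [
    [[0.2, 0.03, 0], [0, 0, 0], 2],
    [[0, 0, 0], [0, 0, 0], 2]
  ]
}}

```text
clock: 27.45
position: [478.5, -6.0, 25.6]
ee_rot: [0.75, -0.661, -0.0, -0.001]
contact_force: [-3.8, 10.5, 5.4]
gripper_width: 25.7
```

```bash
python3 held.py small 18 -0.3 h8
```

```text
t 27.45 p [478.5  -6.   25.6] head -82.8 tiltz [ 0.001  0.002 -1.   ] j [ 0.33  0.36 -0.57 -0.   -0.64 -0.2 ] F [-3.8 10.5  5.4] M [2.65 1.02 0.25] w 25.7
jar(scene cam) [474.2  -6.7] yaw -0.362 cost 0.125
hsv wood [ 18 123 178]
```

View pics/h8.png

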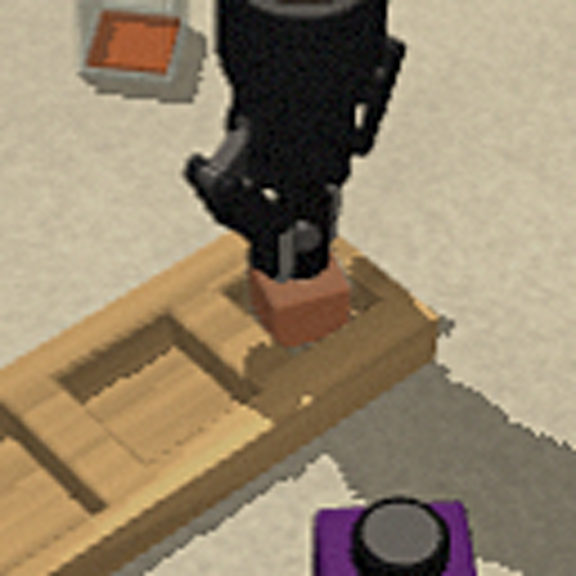

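>>> {"api": "jog_arm", "payload": {
  "rows": [
    [[-0.2, -0.03, 0], [0, 0, 5], 2],
    [[0, 0, 0], [0, 0, 5], 2],
    [[0, 0, 0], [0, 0, 0], 2]
  ]
}}

```text
clock: 27.92
position: [478.2, -4.1, 25.7]
ee_rot: [-0.69, 0.724, 0.0, 0.001]
contact_force: [-4.4, 9.4, 6.7]
gripper_width: 25.5
```

```bash
python3 st.py
```

```text
t 27.93 p [478.2  -4.1  25.7] head -92.7 tiltz [ 0.001  0.002 -1.   ] j [ 0.33  0.36 -0.57 -0.   -0.64 -0.38] F [-4.4  9.4  6.7] M [2.73 1.29 0.43] w 25.5
```

>>> {"api": "jog_arm", "payload": {
  "rows": [
    [[0, 0, 0], [0, 0, 8], 2],
    [[0, 0, 0], [0, 0, 8], 2],
    [[0, 0, 0], [0, 0, 0], 2]
  ]
}}

```text
clock: 28.3
position: [476.6, -6.2, 25.0]
ee_rot: [-0.583, 0.812, 0.001, -0.002]
contact_force: [-4.0, -0.2, 4.4]
gripper_width: 25.8
```

```bash
python3 st.py
```

```text
t 28.3 p [476.6  -6.2  25. ] head -108.7 tiltz [-0.003 -0.001 -1.   ] j [ 0.33  0.36 -0.57 -0.   -0.64 -0.65] F [-4.  -0.2  4.4] M [-0.16  1.24  0.34] w 25.8
```

```bash
python3 held.py small 18 -0.3 h9
```

```text
t 28.3 p [476.6  -6.2  25. ] head -108.7 tiltz [-0.003 -0.001 -1.   ] j [ 0.33  0.36 -0.57 -0.   -0.64 -0.65] F [-4.  -0.2  4.4] M [-0.16  1.24  0.34] w 25.8
jar(scene cam) [474.2  -6.2] yaw -0.373 cost 0.134
hsv wood [ 18 120 179]
```

View pics/h9.png

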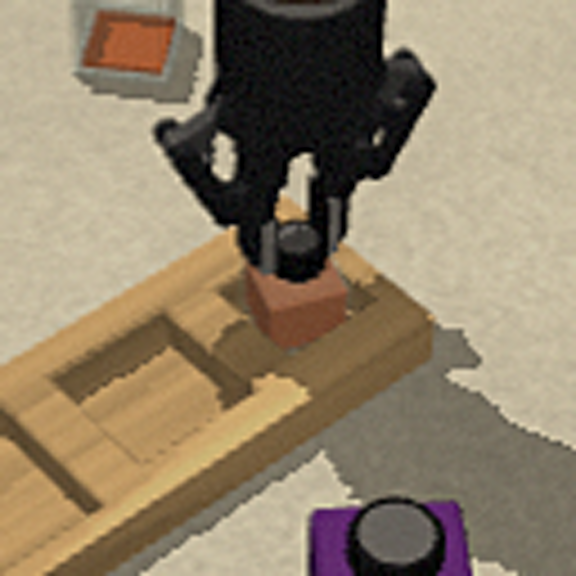

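>>> {"api": "jog_arm", "payload": {
  "rows": [
    [[0, 0, -0.5], [0, 0, 0], 2],
    [[0, 0, -1], [0, 0, 0], 2],
    [[0, 0, -1.2], [0, 0, 0], 2],
    [[0, 0, 0], [0, 0, -10], 2],
    [[0, 0, 0], [0, 0, -8], 2],
    [[0, 0, 0], [0, 0, 0], 2]
  ]
}}

```text
clock: 29.15
position: [480.5, -5.0, 54.2]
ee_rot: [-0.702, 0.712, -0.001, 0.003]
contact_force: [-0.5, 0.3, -0.5]
gripper_width: 25.6
```

```bash
python3 held.py small 18 -0.05 h10
```

```text
t 29.15 p [480.5  -5.   54.2] head -90.9 tiltz [ 0.006  0.002 -1.   ] j [ 0.33  0.31 -0.54  0.   -0.71 -0.34] F [-0.5  0.3 -0.5] M [-0.01  0.   -0.02] w 25.6
jar(scene cam) [477.9  -3. ] yaw -0.132 cost 0.088
hsv wood [ 17 122 176]
```

View pics/h10.png

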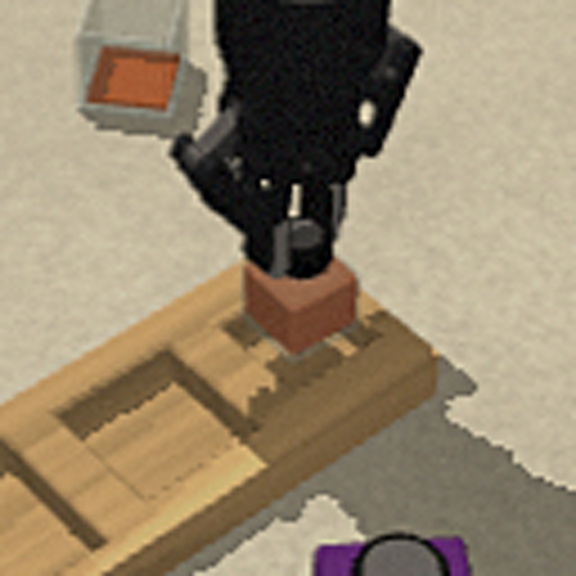

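View pics/h10_ov.png

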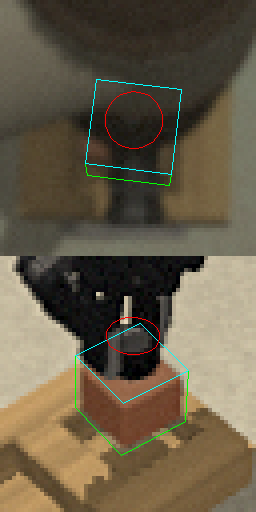

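>>> {"api": "jog_arm", "payload": {
  "rows": [
    [[-0.31, 0, 0], [0, 0, -5], 2],
    [[0, 0, 0.8], [0, 0, 0], 2],
    [[0, 0, 0.8], [0, 0, 0], 2],
    [[0, 0, 0.6], [0, 0, 0], 2],
    [[0, 0, 0.3], [0, 0, 0], 2],
    [[0, 0, 0], [0, 0, 0], 2]
  ]
}}

```text
clock: 30.0
position: [478.1, -2.7, 26.9]
ee_rot: [0.733, -0.681, -0.0, 0.0]
contact_force: [-0.0, -0.2, -0.8]
gripper_width: 25.4
```

>>> {"api": "jog_arm", "payload": {
  "rows": [
    [[0, 0, 0.2], [0, 0, 0], 2],
    [[0, 0, 0], [0, 0, 0], 2]
  ]
}}

```text
clock: 30.25
position: [478.4, -2.6, 25.4]
ee_rot: [0.733, -0.681, 0.0, -0.0]
contact_force: [-0.4, -0.1, -2.0]
gripper_width: 25.6
```

>>> {"api": "jog_arm", "payload": {
  "rows": [
    [[0, 0, 0.1], [0, 0, 0], 2],
    [[0, 0, 0], [0, 0, 0], 2]
  ]
}}

```text
clock: 30.5
position: [478.5, -2.3, 25.1]
ee_rot: [0.733, -0.68, 0.0, -0.0]
contact_force: [-2.6, 2.6, 5.5]
gripper_width: 25.4
```

>>> {"api": "jog_arm", "payload": {
  "rows": [
    [[0, 0, -0.1], [0, 0, 0], 4.4],
    [[0, 0, 0], [0, 0, 0], 4.4],
    [[0, 0, 0], [0, 0, 0], 4.4],
    [[0, 0, -2], [0, 0, 0], 4.4],
    [[0, 0, -4], [0, 0, 0], 4.4],
    [[0, 0, -4], [0, 0, 0], 4.4],
    [[0, 0, 0], [0, 0, 0], 5]
  ]
}}

```text
clock: 31.38
position: [480.5, -2.1, 128.3]
ee_rot: [0.733, -0.68, 0.002, -0.003]
contact_force: [-0.2, -0.9, -1.0]
gripper_width: 50.0
```

```bash
python3 - <<'E'
from h import *
from st import st
st()
im=eyes.get_image("scene")
a=cv2.resize(im[195:295,270:390],(720,600),interpolation=cv2.INTER_CUBIC);cv2.imwrite("pics/k3.png",a[:,:,::-1])
E
```

```text
t 31.38 p [480.5  -2.1 128.3] head -85.7 tiltz [ 0.007  0.002 -1.   ] j [ 0.34  0.21 -0.45  0.   -0.9  -0.26] F [-0.2 -0.9 -1. ] M [ 0.04 -0.01 -0.03] w 50.0
```

View pics/k3.png

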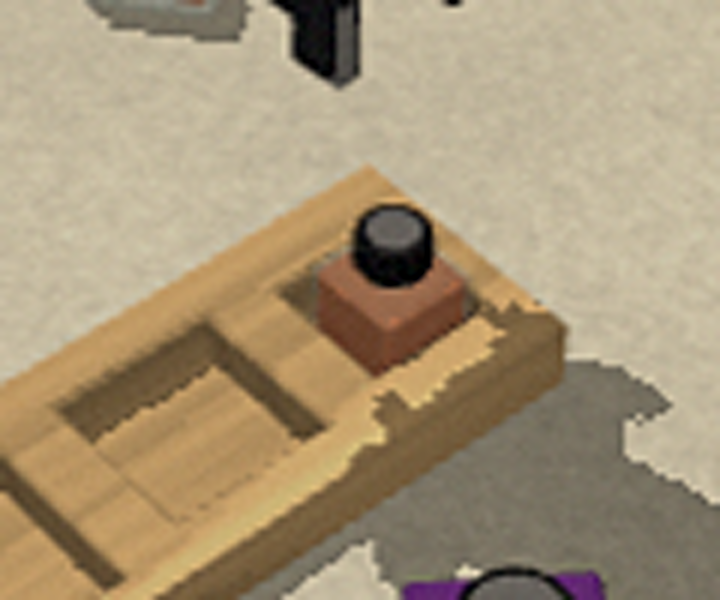

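>>> {"api": "jog_arm", "payload": {
  "rows": [
    [[0, 0, 0], [0, 0, -9], 5],
    [[0, 0, 0], [0, 0, -9], 5],
    [[0, 0, 0], [0, 0, -9], 5],
    [[-5.1, -2.8, 0], [0, 0, 0], 5],
    [[-5.1, -2.8, 0], [0, 0, 0], 5],
    [[-5.1, -2.8, 0], [0, 0, 0], 5],
    [[-5.1, -2.8, 0], [0, 0, 0], 5],
    [[-5.1, -2.8, 0], [0, 0, 0], 5],
    [[-5.1, -2.8, 0], [0, 0, 0], 5],
    [[-4.9, -2.6, 0], [0, 0, 0], 5]
  ]
}}

```text
clock: 32.67
position: [459.0, 402.7, 123.2]
ee_rot: [0.871, -0.491, -0.0, 0.002]
contact_force: [0.4, -1.0, 0.7]
gripper_width: 49.9
```

>>> {"api": "jog_arm", "payload": {
  "rows": [
    [[0, 0, 1.5], [0, 0, 0], 5],
    [[0, 0, 1.5], [0, 0, 0], 5],
    [[0, 0, 0], [0, 0, 0], 5]
  ]
}}

```text
clock: 33.05
position: [459.1, 398.9, 92.6]
ee_rot: [0.871, -0.491, -0.0, 0.003]
contact_force: [0.8, -0.3, 0.5]
gripper_width: 49.8
```

```bash
python3 st.py 461.1 402.6 60; python3 tip.py m1 -26
```

```text
t 33.05 p [459.1 398.9  92.6] head -58.9 tiltz [-0.004 -0.005 -1.   ] j [ 0.98  0.46 -0.18 -0.   -0.95 -0.44] F [ 0.8 -0.3  0.5] M [-0.04 -0.03 -0.01] w 49.8
shift cm tool [-0.22 -0.39  3.26] len 3.3
t 33.05 p [459.1 398.9  92.6] head -58.9 tiltz [-0.004 -0.005 -1.   ] j [ 0.98  0.46 -0.18 -0.   -0.95 -0.44] F [ 0.8 -0.3  0.5] M [-0.04 -0.03 -0.01] w 49.8
```

View pics/m1.png

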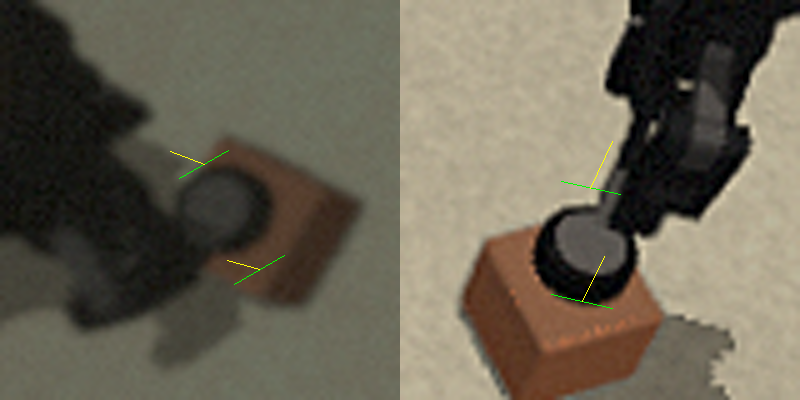

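>>> {"api": "jog_arm", "payload": {
  "rows": [
    [[-0.2, -0.3, 1.5], [0, 0, 0], 5],
    [[0, 0, 2.5], [0, 0, 0], 5],
    [[0, 0, 0], [0, 0, 0], 5]
  ]
}}

```text
clock: 33.52
position: [460.6, 403.2, 53.0]
ee_rot: [0.871, -0.491, -0.0, 0.002]
contact_force: [0.3, -0.1, -0.4]
gripper_width: 50.3
```

```bash
python3 tip.py m2 26; python3 st.py 461.1 402.6 26
```

```text
t 33.52 p [460.6 403.2  53. ] head -58.8 tiltz [-0.003 -0.004 -1.   ] j [ 0.98  0.5  -0.21 -0.   -0.86 -0.44] F [ 0.3 -0.1 -0.4] M [-0.02  0.    0.04] w 50.3
t 33.62 p [462.  404.8  55.5] head -58.8 tiltz [ 0.001  0.    -1.   ] j [ 0.98  0.5  -0.2   0.   -0.86 -0.44] F [ 0.8 -0.2  1.4] M [ 0.02 -0.11  0.  ] w 50.1
shift cm tool [0.15 0.19 2.95] len 3.0
```

View pics/m2.png

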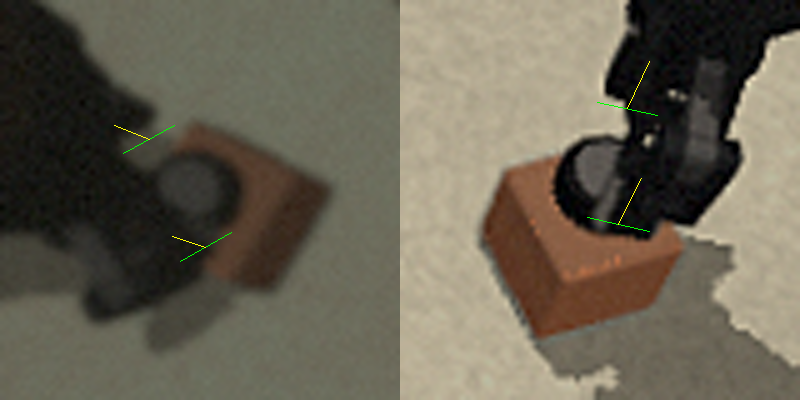

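```bash
python3 - <<'E'
from h import *
p=[460.6,403.2,53.0]
for n,c in(("top",(188,183)),("scene",(200,168))):
    u,v=proj(n,[p])[0].astype(int);v=min(max(v,40),440);u=min(max(u,40),600)
    print(n,unproj(n,[[u-40+c[0]/5-.5,v-40+c[1]/5-.5]],72).round(1))
E
```

```text
top [[465.7 402.5  72. ]]
scene [[462.5 396.6  72. ]]
```

>>> {"api": "jog_arm", "payload": {
  "rows": [
    [[0.3, 0.15, 0], [0, 0, 0], 5],
    [[0, 0, 1], [0, 0, 0], 5],
    [[0, 0, 1], [0, 0, 0], 5],
    [[0, 0, 0.7], [0, 0, 0], 5],
    [[0, 0, 0.3], [0, 0, 0], 5],
    [[0, 0, 0], [0, 0, 0], 5]
  ]
}}

```text
clock: 34.38
position: [461.8, 401.4, 24.9]
ee_rot: [0.871, -0.491, 0.0, 0.0]
contact_force: [-1.6, -0.1, 0.3]
gripper_width: 49.9
```

```bash
python3 tip.py m3 26
```

```text
t 34.38 p [461.8 401.4  24.9] head -58.8 tiltz [-0. -0. -1.] j [ 0.98  0.54 -0.24  0.   -0.8  -0.43] F [-1.6 -0.1  0.3] M [ 0.03 -0.02 -0.01] w 49.9
```

View pics/m3.png

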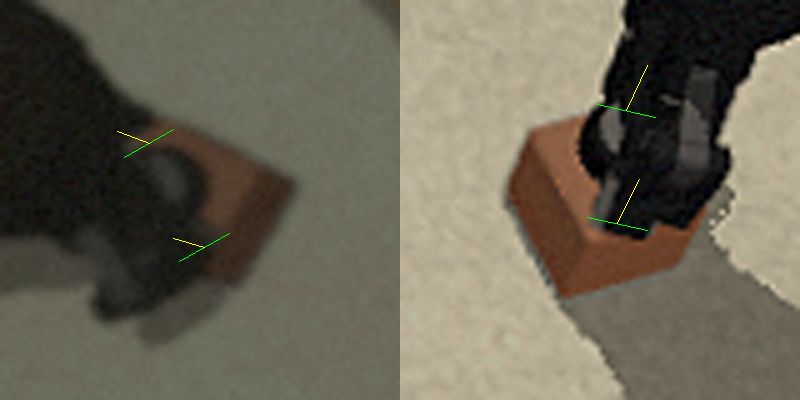

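>>> {"api": "jog_arm", "payload": {
  "rows": [
    [[0.4, 0, 0], [0, 0, 0], 5],
    [[0, 0, 0], [0, 0, 0], 2],
    [[0, 0, 0], [0, 0, 0], 2],
    [[0, 0, 0], [0, 0, 0], 2],
    [[0, 0, 0], [0, 0, 0], 2]
  ]
}}

```text
clock: 35.1
position: [464.1, 397.8, 25.7]
ee_rot: [0.871, -0.491, 0.0, -0.0]
contact_force: [-0.9, -3.3, 4.8]
gripper_width: 32.0
```

```bash
python3 st.py
```

```text
t 35.1 p [464.1 397.8  25.7] head -58.8 tiltz [ 0. -0. -1.] j [ 0.97  0.54 -0.24  0.   -0.8  -0.43] F [-0.9 -3.3  4.8] M [-0.75  0.12 -0.03] w 32.0
```

>>> {"api": "jog_arm", "payload": {
  "rows": [
    [[0, 0, -1.5], [0, 0, 0], 2],
    [[0, 0, -4.5], [0, 0, 0], 2],
    [[0, 0, -4.5], [0, 0, 0], 2],
    [[4.9, 1.5, 0], [0, 0, 0], 2],
    [[5, 1.5, 0], [0, 0, 0], 2],
    [[5, 1.5, 0], [0, 0, 0], 2],
    [[5, 1.5, 0], [0, 0, 0], 2],
    [[5, 1.5, 0], [0, 0, 0], 2],
    [[5, 1.5, 0], [0, 0, 0], 2],
    [[5, 1.5, 0], [0, 0, 0], 2]
  ]
}}

```text
clock: 36.35
position: [555.4, 43.9, 130.6]
ee_rot: [0.871, -0.491, 0.0, -0.001]
contact_force: [1.3, 1.1, -1.5]
gripper_width: 31.8
```

>>> {"api": "jog_arm", "payload": {
  "rows": [
    [[4.8, 1.3, 0], [0, 0, 0], 2],
    [[0, 0, 0], [0, 0, -9], 2],
    [[0, 0, 0], [0, 0, -8], 2],
    [[0, 0, 0], [0, 0, -8], 2],
    [[0, 0, 2], [0, 0, 0], 2],
    [[0, 0, 2], [0, 0, 0], 2],
    [[0, 0, 0], [0, 0, 0], 2],
    [[0, 0, 0], [0, 0, 0], 2]
  ]
}}

```text
clock: 37.35
position: [569.5, -2.4, 91.1]
ee_rot: [0.957, -0.29, 0.001, -0.0]
contact_force: [1.2, 0.5, -1.8]
gripper_width: 31.8
```

```bash
python3 held.py medium 25.3 -0.04 m4
```

```text
t 37.35 p [569.5  -2.4  91.1] head -33.8 tiltz [ 0.002  0.    -1.   ] j [ 0.28  0.4  -0.28  0.   -0.89  0.7 ] F [ 1.2  0.5 -1.8] M [-0.02 -0.04 -0.02] w 31.8
jar(scene cam) [564.3  -2.4] yaw -0.058 cost 0.074
hsv wood [ 18 124 179]
```

View pics/m4.png

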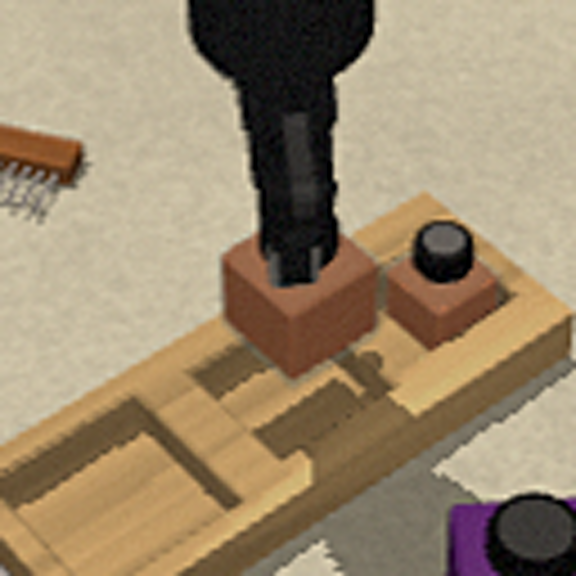

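View pics/m4_ov.png

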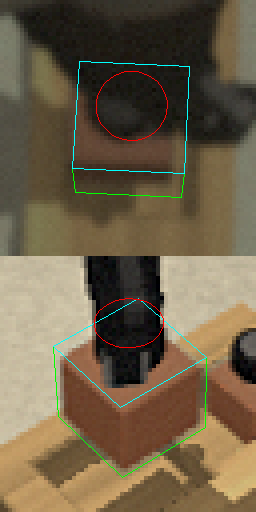

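>>> {"api": "jog_arm", "payload": {
  "rows": [
    [[0.38, -0.04, 0], [0, 0, 0], 2],
    [[0, 0, 2], [0, 0, 0], 2],
    [[0, 0, 1.5], [0, 0, 0], 2],
    [[0, 0, 1], [0, 0, 0], 2],
    [[0, 0, 0.7], [0, 0, 0], 2],
    [[0, 0, 0.3], [0, 0, 0], 2],
    [[0, 0, 0], [0, 0, 0], 2]
  ]
}}

```text
clock: 38.33
position: [572.3, -4.4, 35.3]
ee_rot: [0.957, -0.29, 0.0, -0.0]
contact_force: [-0.2, 0.4, -1.0]
gripper_width: 31.5
```

>>> {"api": "jog_arm", "payload": {
  "rows": [
    [[0, 0, 0.2], [0, 0, 0], 2],
    [[0, 0, 0], [0, 0, 0], 2]
  ]
}}

```text
clock: 38.58
position: [572.8, -4.4, 33.8]
ee_rot: [0.957, -0.29, 0.001, -0.0]
contact_force: [0.7, 0.1, 0.2]
gripper_width: 31.9
```

>>> {"api": "jog_arm", "payload": {
  "rows": [
    [[0, 0, 0.2], [0, 0, 0], 2],
    [[0, 0, 0], [0, 0, 0], 2]
  ]
}}

```text
clock: 38.83
position: [573.0, -4.7, 33.5]
ee_rot: [0.957, -0.29, 0.001, -0.0]
contact_force: [-2.8, -0.2, 9.8]
gripper_width: 32.0
```

>>> {"api": "jog_arm", "payload": {
  "rows": [
    [[0, 0, -0.15], [0, 0, 0], 4.4],
    [[0, 0, 0], [0, 0, 0], 4.4],
    [[-0.35, 0, 0], [0, 0, 0], 4.4],
    [[0, 0, 0], [0, 0, 0], 2],
    [[0, 0, 0], [0, 0, 0], 2],
    [[0, 0, 0], [0, 0, 0], 2],
    [[0, 0, 0], [0, 0, 0], 2]
  ]
}}

```text
clock: 39.7
position: [569.2, -2.4, 32.8]
ee_rot: [0.957, -0.29, -0.0, -0.0]
contact_force: [-1.7, 1.3, 1.9]
gripper_width: 31.6
```

```bash
python3 st.py
```

```text
t 39.7 p [569.2  -2.4  32.8] head -33.8 tiltz [-0.  0. -1.] j [ 0.28  0.47 -0.34 -0.   -0.76  0.7 ] F [-1.7  1.3  1.9] M [0.42 0.41 0.03] w 31.6
```

>>> {"api": "jog_arm", "payload": {
  "rows": [
    [[0, 0, 0], [0, 0, 10], 2],
    [[0, 0, 0], [0, 0, 10], 2],
    [[0, 0, 0], [0, 0, 10], 2],
    [[0, 0, 0], [0, 0, 0], 2]
  ]
}}

```text
clock: 40.2
position: [569.5, -2.8, 32.7]
ee_rot: [0.85, -0.527, 0.0, 0.0]
contact_force: [0.2, -0.2, 0.8]
gripper_width: 31.9
```

```bash
python3 st.py
```

```text
t 40.2 p [569.5  -2.8  32.7] head -63.7 tiltz [ 0. -0. -1.] j [ 0.28  0.47 -0.34  0.   -0.76  0.18] F [ 0.2 -0.2  0.8] M [-0.15  0.15 -0.01] w 31.9
```

Lateral force is now near zero; continue.

>>> {"api": "jog_arm", "payload": {
  "rows": [
    [[0, 0, 0], [0, 0, 10], 2],
    [[0, 0, 0], [0, 0, 0], 2]
  ]
}}

```text
clock: 40.45
position: [569.4, -2.7, 32.7]
ee_rot: [0.801, -0.599, 0.0, -0.0]
contact_force: [-0.2, -1.3, 0.8]
gripper_width: 32.3
```

```bash
python3 st.py
```

```text
t 40.45 p [569.4  -2.7  32.7] head -73.5 tiltz [ 0. -0. -1.] j [ 0.28  0.47 -0.34  0.   -0.76  0.01] F [-0.2 -1.3  0.8] M [-0.24  0.15 -0.01] w 32.3
```

>>> {"api": "jog_arm", "payload": {
  "rows": [
    [[0, 0, 0], [0, 0, 10], 2],
    [[0, 0, 0], [0, 0, 0], 2]
  ]
}}

```text
clock: 40.7
position: [567.4, -4.2, 33.0]
ee_rot: [0.746, -0.666, -0.001, 0.003]
contact_force: [-3.3, -5.5, 5.4]
gripper_width: 31.5
```

```bash
python3 st.py
```

```text
t 40.7 p [567.4  -4.2  33. ] head -83.5 tiltz [-0.004 -0.003 -1.   ] j [ 0.28  0.47 -0.34  0.   -0.77 -0.17] F [-3.3 -5.5  5.4] M [-1.48  1.06  0.13] w 31.5
```

>>> {"api": "jog_arm", "payload": {
  "rows": [
    [[0, 0, 0], [0, 0, 10], 2],
    [[0, 0, 0], [0, 0, 0], 2]
  ]
}}

```text
clock: 40.95
position: [568.2, -1.9, 32.8]
ee_rot: [-0.685, 0.729, 0.001, -0.0]
contact_force: [-4.2, 3.0, 4.7]
gripper_width: 31.9
```

```bash
python3 st.py
```

```text
t 40.95 p [568.2  -1.9  32.8] head -93.6 tiltz [-0.002  0.001 -1.   ] j [ 0.28  0.47 -0.34 -0.   -0.76 -0.34] F [-4.2  3.   4.7] M [ 0.98  1.1  -0.13] w 31.9
```

>>> {"api": "jog_arm", "payload": {
  "rows": [
    [[0, 0.15, 0], [0, 0, 10], 2],
    [[0, 0, 0], [0, 0, 0], 2]
  ]
}}

```text
clock: 41.2
position: [568.9, -0.2, 33.3]
ee_rot: [-0.619, 0.786, 0.0, 0.002]
contact_force: [-1.8, 7.8, 3.2]
gripper_width: 32.0
```

```bash
python3 st.py
```

```text
t 41.2 p [ 5.689e+02 -2.000e-01  3.330e+01] head -103.5 tiltz [ 0.003  0.003 -1.   ] j [ 0.28  0.47 -0.34 -0.   -0.76 -0.52] F [-1.8  7.8  3.2] M [ 2.28  0.5  -0.1 ] w 32.0
```

>>> {"api": "jog_arm", "payload": {
  "rows": [
    [[0, 0, 0], [0, 0, 10], 2],
    [[0, 0, 0], [0, 0, 0], 2]
  ]
}}

```text
clock: 41.45
position: [569.6, -1.4, 33.2]
ee_rot: [-0.55, 0.835, -0.001, 0.002]
contact_force: [1.8, 4.0, 1.4]
gripper_width: 31.7
```

```bash
python3 held.py medium 25.3 -0.3 m5
```

```text
t 41.45 p [569.6  -1.4  33.2] head -113.3 tiltz [ 0.004  0.001 -1.   ] j [ 0.28  0.47 -0.34  0.   -0.76 -0.69] F [1.8 4.  1.4] M [ 0.82 -0.66  0.72] w 31.7
jar(scene cam) [564.7  -9.3] yaw -0.345 cost 0.11
hsv wood [ 17 115 106]
```

View pics/m5.png

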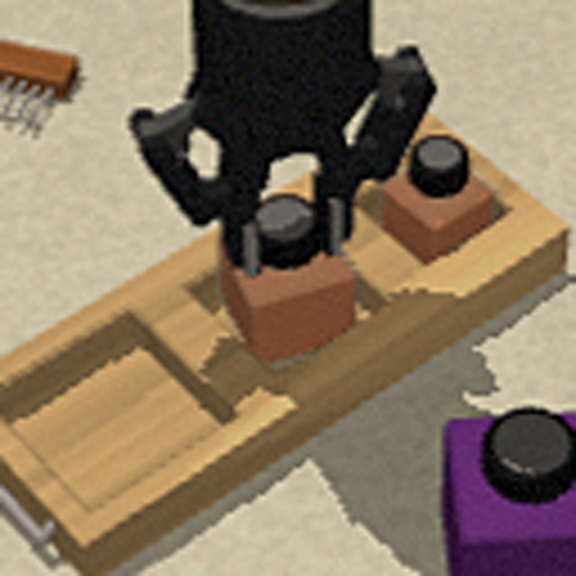

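>>> {"api": "jog_arm", "payload": {
  "rows": [
    [[0, 0, 0], [0, 0, 8], 2],
    [[0, 0, 0], [0, 0, 0], 2]
  ]
}}

```text
clock: 41.8
position: [570.6, -0.7, 33.9]
ee_rot: [-0.488, 0.873, -0.0, 0.003]
contact_force: [3.2, 7.0, 2.6]
gripper_width: 32.1
```

```bash
python3 st.py
```

```text
t 41.8 p [570.6  -0.7  33.9] head -121.6 tiltz [ 0.006  0.003 -1.   ] j [ 0.28  0.47 -0.34 -0.   -0.76 -0.83] F [3.2 7.  2.6] M [ 1.95 -0.81  0.18] w 32.1
```

>>> {"api": "jog_arm", "payload": {
  "rows": [
    [[0, 0, 0], [0, 0, 8], 2],
    [[0, 0, 0], [0, 0, 0], 2]
  ]
}}

```text
clock: 42.05
position: [572.3, -0.3, 34.7]
ee_rot: [-0.425, 0.905, -0.001, 0.005]
contact_force: [4.1, 5.6, 4.6]
gripper_width: 31.5
```

```bash
python3 st.py
```

```text
t 42.05 p [ 5.723e+02 -3.000e-01  3.470e+01] head -129.7 tiltz [ 0.01   0.003 -1.   ] j [ 0.28  0.47 -0.34 -0.   -0.75 -0.97] F [4.1 5.6 4.6] M [ 1.98 -1.32 -0.04] w 31.5
```

>>> {"api": "jog_arm", "payload": {
  "rows": [
    [[0, 0, 0], [0, 0, 8], 2],
    [[0, 0, 0], [0, 0, 0], 2]
  ]
}}

```text
clock: 42.3
position: [574.2, -0.3, 35.2]
ee_rot: [-0.362, 0.932, -0.001, 0.007]
contact_force: [7.0, 5.0, 2.6]
gripper_width: 31.0
```

```bash
python3 held.py medium 25.3 -0.3 m6
```

```text
t 42.3 p [ 5.742e+02 -3.000e-01  3.520e+01] head -137.6 tiltz [ 0.014  0.003 -1.   ] j [ 0.28  0.47 -0.34  0.   -0.75 -1.11] F [7.  5.  2.6] M [ 1.67 -2.12  0.19] w 31.0
jar(scene cam) [564.9  -9.5] yaw -0.35 cost 0.074
hsv wood [ 16 125 108]
```

View pics/m6.png

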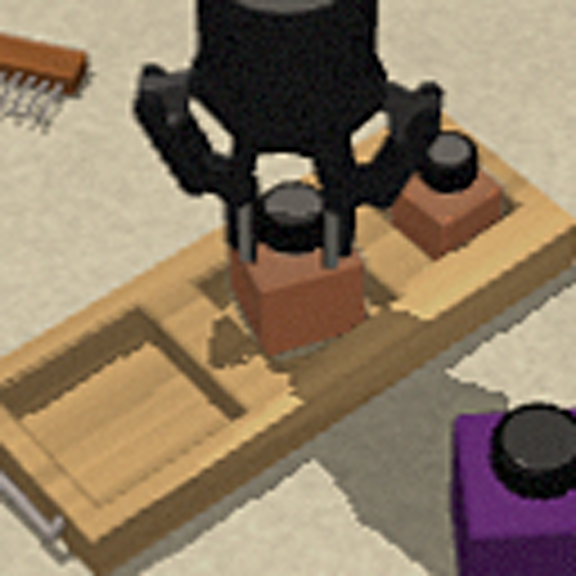

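>>> {"api": "jog_arm", "payload": {
  "rows": [
    [[0, 0, 0], [0, 0, 0], 5],
    [[0, 0, 0], [0, 0, 0], 5],
    [[0, 0, 0], [0, 0, 0], 5],
    [[0, 0, 0], [0, 0, 0], 2],
    [[0, 0, 0], [0, 0, 0], 2],
    [[0, 0, 0], [0, 0, 0], 2],
    [[0, 0, 0], [0, 0, 0], 2]
  ]
}}

```text
clock: 43.28
position: [567.7, -2.7, 32.8]
ee_rot: [-0.36, 0.933, -0.0, -0.0]
contact_force: [-0.5, -3.4, 1.1]
gripper_width: 31.8
```

```bash
python3 st.py
```

```text
t 43.27 p [567.7  -2.7  32.8] head -137.8 tiltz [-0. -0. -1.] j [ 0.28  0.47 -0.34  0.   -0.76 -1.11] F [-0.5 -3.4  1.1] M [-0.74 -0.11  0.03] w 31.8
```

>>> {"api": "jog_arm", "payload": {
  "rows": [
    [[0, 0, 0], [0, 0, 8], 2],
    [[0, 0, 0], [0, 0, 0], 2]
  ]
}}

```text
clock: 43.52
position: [569.1, -2.2, 33.0]
ee_rot: [-0.295, 0.955, -0.0, 0.001]
contact_force: [2.5, -2.4, -0.7]
gripper_width: 32.1
```

```bash
python3 st.py
```

```text
t 43.52 p [569.1  -2.2  33. ] head -145.6 tiltz [ 0.003  0.    -1.   ] j [ 0.28  0.47 -0.34  0.   -0.76 -1.25] F [ 2.5 -2.4 -0.7] M [-0.8  -1.01  0.19] w 32.1
```

>>> {"api": "jog_arm", "payload": {
  "rows": [
    [[0, 0, 0], [0, 0, 8], 2],
    [[0, 0, 0], [0, 0, 0], 2]
  ]
}}

```text
clock: 43.78
position: [570.4, -1.8, 33.4]
ee_rot: [-0.23, 0.973, -0.0, 0.003]
contact_force: [4.6, -1.7, -1.2]
gripper_width: 31.8
```

```bash
python3 st.py
```

```text
t 43.77 p [570.4  -1.8  33.4] head -153.4 tiltz [ 0.005  0.    -1.   ] j [ 0.28  0.47 -0.34  0.   -0.76 -1.39] F [ 4.6 -1.7 -1.2] M [-0.53 -1.59  0.84] w 31.8
```

>>> {"api": "jog_arm", "payload": {
  "rows": [
    [[0, 0, -0.5], [0, 0, -2], 2],
    [[0, 0, -1.2], [0, 0, 0], 2],
    [[0, 0, -1.5], [0, 0, 0], 2],
    [[0, 0, 0], [0, 0, -9], 2],
    [[0, 0, 0], [0, 0, -7], 2],
    [[0, 0, 0], [0, 0, 0], 2]
  ]
}}

```text
clock: 44.52
position: [566.7, -2.4, 65.3]
ee_rot: [-0.376, 0.927, 0.0, -0.001]
contact_force: [-0.1, -0.5, -2.7]
gripper_width: 31.9
```

```bash
python3 held.py medium 25 -0.05 m7
```

```text
t 44.52 p [566.7  -2.4  65.3] head -135.9 tiltz [-0.002  0.    -1.   ] j [ 0.28  0.42 -0.31 -0.   -0.83 -1.08] F [-0.1 -0.5 -2.7] M [ 0.    0.03 -0.02] w 31.9
jar(scene cam) [562.6  -9.8] yaw -0.155 cost 0.083
hsv wood [ 17 118 110]
```

View pics/m7.png

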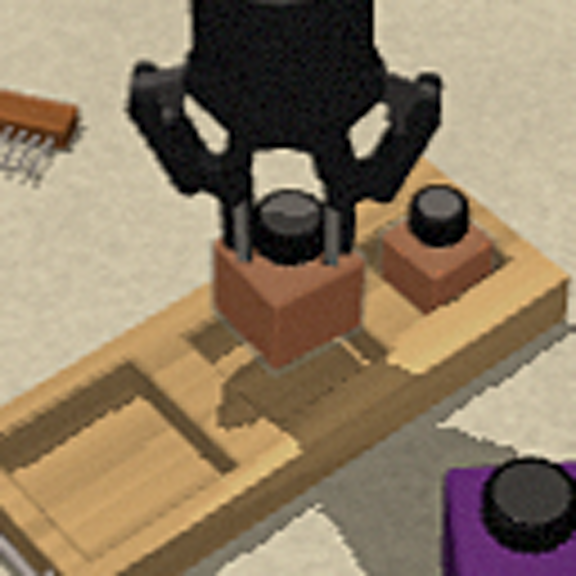

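>>> {"api": "jog_arm", "payload": {
  "rows": [
    [[-0.18, 0, 0], [0, 0, -6], 2],
    [[0, 0, 1], [0, 0, 0], 2],
    [[0, 0, 1], [0, 0, 0], 2],
    [[0, 0, 0.6], [0, 0, 0], 2],
    [[0, 0, 0.3], [0, 0, 0], 2],
    [[0, 0, 0], [0, 0, 0], 2]
  ]
}}

```text
clock: 45.38
position: [569.0, -1.2, 35.4]
ee_rot: [-0.424, 0.906, 0.0, -0.0]
contact_force: [0.5, 0.7, -1.7]
gripper_width: 32.0
```

>>> {"api": "jog_arm", "payload": {
  "rows": [
    [[0, 0, 0.2], [0, 0, 0], 2],
    [[0, 0, 0], [0, 0, 0], 2]
  ]
}}

```text
clock: 45.62
position: [569.5, -1.1, 34.2]
ee_rot: [-0.424, 0.905, -0.0, 0.0]
contact_force: [-0.2, 0.6, -0.5]
gripper_width: 32.0
```

>>> {"api": "jog_arm", "payload": {
  "rows": [
    [[0, 0, 0.2], [0, 0, 0], 2],
    [[0, 0, 0], [0, 0, 0], 2]
  ]
}}

```text
clock: 45.88
position: [570.3, -1.1, 33.6]
ee_rot: [-0.425, 0.905, -0.001, 0.001]
contact_force: [-1.1, -0.8, 8.0]
gripper_width: 31.8
```

Floor contact at the same height as the first time. Release and rise.

>>> {"api": "jog_arm", "payload": {
  "rows": [
    [[0, 0, -0.1], [0, 0, 0], 5],
    [[0, 0, 0], [0, 0, 0], 5],
    [[0, 0, 0], [0, 0, 0], 5],
    [[0, 0, -2], [0, 0, 0], 5],
    [[0, 0, -4], [0, 0, 0], 5],
    [[0, 0, -4], [0, 0, 0], 6],
    [[0, 0, 0], [0, 0, 0], 6]
  ]
}}

```text
clock: 46.75
position: [571.5, -0.7, 136.3]
ee_rot: [-0.425, 0.905, -0.001, 0.004]
contact_force: [-0.7, 0.2, -0.1]
gripper_width: 59.8
```

```bash
python3 - <<'E'
from h import *
from st import st
st()
im=eyes.get_image("scene")
a=cv2.resize(im[195:345,220:400],(720,600),interpolation=cv2.INTER_CUBIC);cv2.imwrite("pics/k4.png",a[:,:,::-1])
E
```

```text
t 46.75 p [571.5  -0.7 136.3] head -129.7 tiltz [ 0.008  0.001 -1.   ] j [ 0.28  0.35 -0.23  0.   -0.99 -0.98] F [-0.7  0.2 -0.1] M [-0.    0.01  0.06] w 59.8
```

View pics/k4.png

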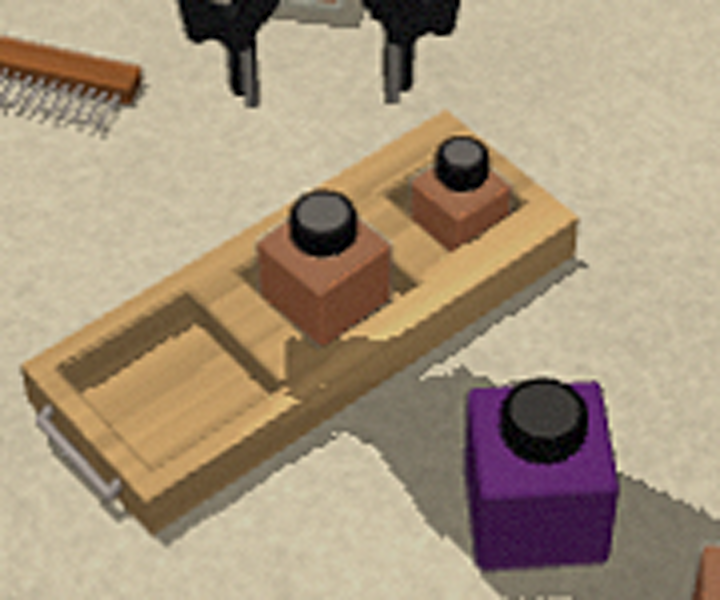

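>>> {"api": "jog_arm", "payload": {
  "rows": [
    [[0, 0, 0], [0, 0, -9], 6],
    [[0, 0, 0], [0, 0, -9], 6],
    [[0, 0, 0], [0, 0, -9], 6],
    [[0, 0, 0], [0, 0, -9], 6],
    [[0, 0, 0], [0, 0, -9], 6],
    [[0, 0, 0], [0, 0, -10], 6],
    [[-4.8, -1.3, 0], [0, 0, 0], 6],
    [[-4.8, -1.3, 0], [0, 0, 0], 6],
    [[-4.8, -1.3, 0], [0, 0, 0], 6],
    [[-4.8, -1.3, 0], [0, 0, 0], 6]
  ]
}}

```text
clock: 48.05
position: [567.8, 198.9, 131.0]
ee_rot: [0.794, -0.607, -0.001, 0.001]
contact_force: [0.1, -0.4, 0.4]
gripper_width: 60.0
```

>>> {"api": "jog_arm", "payload": {
  "rows": [
    [[-4.8, -1.3, 0], [0, 0, 0], 6],
    [[-4.8, -1.3, 0], [0, 0, 0], 6],
    [[0, 0, 2.5], [0, 0, 0], 6],
    [[0, 0, 2.5], [0, 0, 0], 6],
    [[0, 0, 0], [0, 0, 0], 6],
    [[0, 0, 0], [0, 0, 0], 6]
  ]
}}

```text
clock: 48.8
position: [569.0, 297.2, 82.8]
ee_rot: [0.795, -0.607, 0.0, 0.0]
contact_force: [0.1, -0.4, -0.3]
gripper_width: 60.2
```

```bash
python3 tip.py l1 26; python3 st.py 570 298.5 40
```

```text
t 48.8 p [569.  297.2  82.8] head -74.8 tiltz [ 0. -0. -1.] j [ 0.73  0.51 -0.1   0.   -0.96 -0.47] F [ 0.1 -0.4 -0.3] M [ 0.   -0.03 -0.01] w 60.2
t 48.9 p [569.4 297.5  83.8] head -74.8 tiltz [ 0.002  0.001 -1.   ] j [ 0.73  0.51 -0.1   0.   -0.95 -0.47] F [-0.4  0.4  0.1] M [ 0.04 -0.05 -0.04] w 60.1
shift cm tool [-0.08 -0.08  4.38] len 4.4
```

View pics/l1.png

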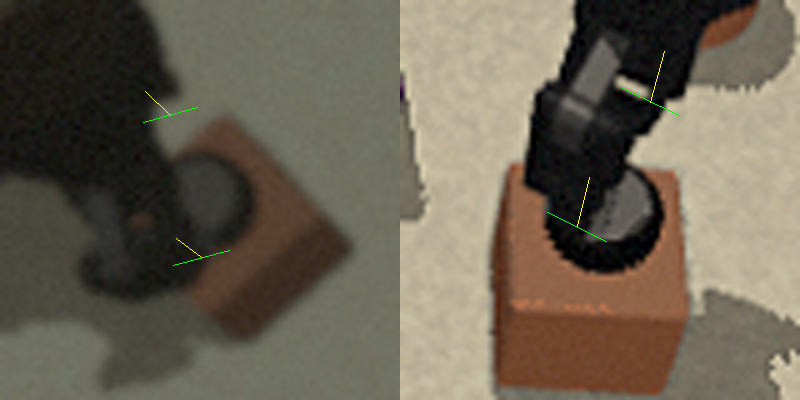

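>>> {"api": "jog_arm", "payload": {
  "rows": [
    [[-0.1, -0.1, 1.5], [0, 0, 0], 6],
    [[0, 0, 1.2], [0, 0, 0], 6],
    [[0, 0, 0.9], [0, 0, 0], 6],
    [[0, 0, 0.5], [0, 0, 0], 6],
    [[0, 0, 0.2], [0, 0, 0], 6],
    [[0, 0, 0], [0, 0, 0], 6]
  ]
}}

```text
clock: 49.65
position: [569.6, 298.6, 39.8]
ee_rot: [0.795, -0.607, 0.0, -0.0]
contact_force: [-0.3, 0.8, 0.4]
gripper_width: 60.2
```

```bash
python3 tip.py l2 28
```

```text
t 49.65 p [569.6 298.6  39.8] head -74.8 tiltz [ 0.  0. -1.] j [ 0.73  0.56 -0.14  0.   -0.87 -0.47] F [-0.3  0.8  0.4] M [0.03 0.   0.02] w 60.2
```

View pics/l2.png

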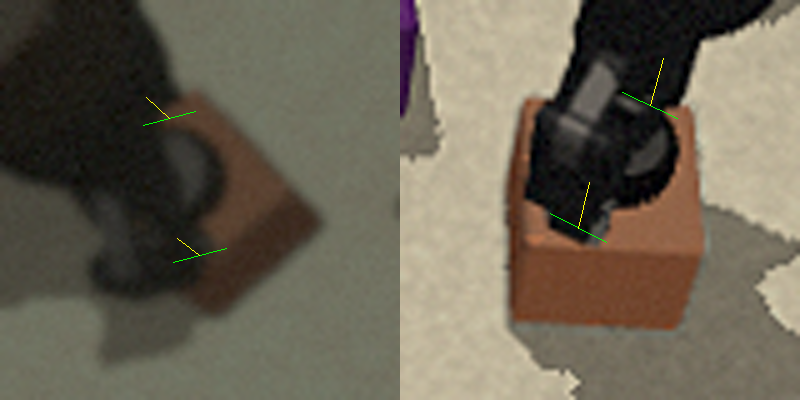

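>>> {"api": "jog_arm", "payload": {
  "rows": [
    [[0, 0, 0], [0, 0, 0], 3],
    [[0, 0, 0], [0, 0, 0], 3],
    [[0, 0, 0], [0, 0, 0], 3],
    [[0, 0, 0], [0, 0, 0], 3],
    [[0, 0, 0], [0, 0, 0], 3]
  ]
}}

```text
clock: 50.38
position: [569.4, 298.4, 40.3]
ee_rot: [0.795, -0.607, 0.0, -0.0]
contact_force: [-2.3, -2.2, 6.1]
gripper_width: 37.6
```

```bash
python3 st.py
```

```text
t 50.38 p [569.4 298.4  40.3] head -74.8 tiltz [ 0. -0. -1.] j [ 0.73  0.56 -0.14  0.   -0.87 -0.47] F [-2.3 -2.2  6.1] M [-0.33  0.63  0.02] w 37.6
```

>>> {"api": "jog_arm", "payload": {
  "rows": [
    [[0, 0, -1.5], [0, 0, 0], 3],
    [[0, 0, -4.5], [0, 0, 0], 3],
    [[0, 0, -5], [0, 0, 0], 3],
    [[4.6, -0.3, 0], [0, 0, 0], 3],
    [[4.6, -0.3, 0], [0, 0, 0], 3],
    [[4.6, -0.3, 0], [0, 0, 0], 3],
    [[4.6, -0.3, 0], [0, 0, 0], 3],
    [[4.6, -0.3, 0], [0, 0, 0], 3],
    [[4.6, -0.3, 0], [0, 0, 0], 3],
    [[4.7, -0.1, 0], [0, 0, 0], 3]
  ]
}}

```text
clock: 51.62
position: [672.8, -9.5, 149.1]
ee_rot: [0.795, -0.607, -0.0, 0.0]
contact_force: [0.9, 0.3, -2.5]
gripper_width: 37.8
```

>>> {"api": "jog_arm", "payload": {
  "rows": [
    [[0, 0, 0], [0, 0, -9], 3],
    [[0, 0, 0], [0, 0, -9], 3],
    [[0, 0, 0], [0, 0, -9], 3],
    [[0, 0, 0], [0, 0, -9], 3],
    [[0, 0, 0], [0, 0, -8], 3],
    [[0, 0, 2.5], [0, 0, 0], 3],
    [[0, 0, 2], [0, 0, 0], 3],
    [[0, 0, 0], [0, 0, 0], 3],
    [[0, 0, 0], [0, 0, 0], 3]
  ]
}}

```text
clock: 52.75
position: [673.3, -8.2, 105.4]
ee_rot: [0.964, -0.265, 0.001, -0.0]
contact_force: [0.6, -0.3, -3.1]
gripper_width: 37.9
```

```bash
python3 held.py large 40 -0.04 l3; python3 st.py 672 -8 105
```

```text
t 52.75 p [673.3  -8.2 105.4] head -30.8 tiltz [ 0.001 -0.    -1.   ] j [ 0.23  0.54  0.01  0.   -1.04  0.81] F [ 0.6 -0.3 -3.1] M [-0.01 -0.06 -0.05] w 37.9
jar(scene cam) [672.8 -10.8] yaw -0.064 cost 0.06
hsv wood [ 19 125 187]
t 52.85 p [673.5  -8.1 106. ] head -30.8 tiltz [ 0.002  0.    -1.   ] j [ 0.23  0.54  0.01  0.   -1.04  0.81] F [ 0.5  0.1 -3.1] M [-0.01  0.02 -0.03] w 38.1
shift cm tool [-0.13  0.07  0.1 ] len 0.2
```

View pics/l3.png

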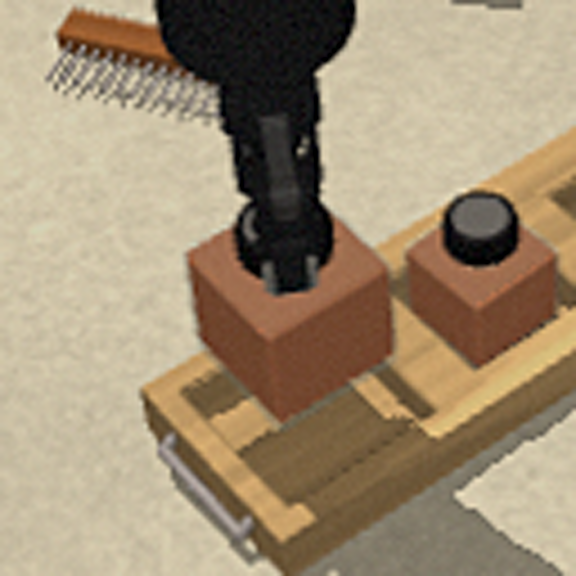

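View pics/l3_ov.png

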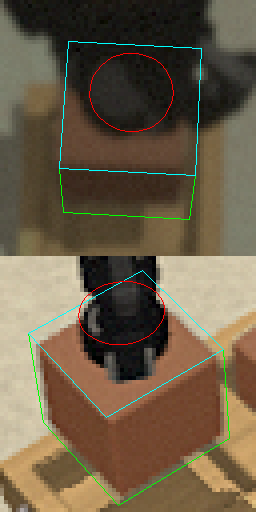

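>>> {"api": "jog_arm", "payload": {
  "rows": [
    [[-0.27, 0, 0], [0, 0, 0], 3],
    [[0, 0, 2], [0, 0, 0], 3],
    [[0, 0, 1.5], [0, 0, 0], 3],
    [[0, 0, 1], [0, 0, 0], 3],
    [[0, 0, 0.7], [0, 0, 0], 3],
    [[0, 0, 0.3], [0, 0, 0], 3],
    [[0, 0, 0], [0, 0, 0], 3]
  ]
}}

```text
clock: 53.72
position: [670.4, -6.8, 49.8]
ee_rot: [0.964, -0.265, 0.0, -0.0]
contact_force: [0.7, -0.2, -2.9]
gripper_width: 37.5
```

>>> {"api": "jog_arm", "payload": {
  "rows": [
    [[0, 0, 0.2], [0, 0, 0], 3],
    [[0, 0, 0], [0, 0, 0], 3]
  ]
}}

```text
clock: 53.98
position: [670.9, -6.9, 48.5]
ee_rot: [0.964, -0.265, 0.001, -0.0]
contact_force: [-0.1, -0.7, -1.7]
gripper_width: 37.7
```

>>> {"api": "jog_arm", "payload": {
  "rows": [
    [[0, 0, 0.2], [0, 0, 0], 3],
    [[0, 0, 0], [0, 0, 0], 3]
  ]
}}

```text
clock: 54.22
position: [671.1, -7.2, 48.3]
ee_rot: [0.964, -0.265, 0.001, -0.0]
contact_force: [-2.7, -1.2, 5.1]
gripper_width: 37.5
```

>>> {"api": "jog_arm", "payload": {
  "rows": [
    [[0, 0, -0.15], [0, 0, 0], 5],
    [[0, 0, 0], [0, 0, 0], 5],
    [[0.15, 0, 0], [0, 0, 0], 5],
    [[0, 0, 0], [0, 0, 0], 3],
    [[0, 0, 0], [0, 0, 0], 3],
    [[0, 0, 0], [0, 0, 0], 3],
    [[0, 0, 0], [0, 0, 0], 3]
  ]
}}

```text
clock: 55.1
position: [671.6, -7.8, 47.4]
ee_rot: [0.964, -0.265, 0.0, 0.0]
contact_force: [0.1, -1.6, 1.7]
gripper_width: 38.0
```

>>> {"api": "jog_arm", "payload": {
  "rows": [
    [[0, 0, 0], [0, 0, 10], 3],
    [[0, 0, 0], [0, 0, 10], 3],
    [[0, 0, 0], [0, 0, 10], 3],
    [[0, 0, 0], [0, 0, 0], 3]
  ]
}}

```text
clock: 55.6
position: [671.8, -7.5, 47.4]
ee_rot: [0.863, -0.505, 0.0, -0.0]
contact_force: [-0.4, -0.6, 1.1]
gripper_width: 38.0
```

```bash
python3 st.py
```

```text
t 55.6 p [671.8  -7.5  47.4] head -60.7 tiltz [ 0.001  0.    -1.   ] j [ 0.23  0.59 -0.05 -0.   -0.92  0.28] F [-0.4 -0.6  1.1] M [-0.13 -0.02 -0.03] w 38.0
```

>>> {"api": "jog_arm", "payload": {
  "rows": [
    [[0, 0, 0], [0, 0, 10], 3],
    [[0, 0, 0], [0, 0, 0], 3]
  ]
}}

```text
clock: 55.85
position: [670.8, -9.0, 47.8]
ee_rot: [0.817, -0.577, -0.0, 0.002]
contact_force: [-2.3, -4.9, 5.2]
gripper_width: 38.1
```

```bash
python3 st.py
```

```text
t 55.85 p [670.8  -9.   47.8] head -70.4 tiltz [-0.002 -0.003 -1.   ] j [ 0.23  0.59 -0.06  0.   -0.92  0.11] F [-2.3 -4.9  5.2] M [-1.51  0.8   0.73] w 38.1
```

>>> {"api": "jog_arm", "payload": {
  "rows": [
    [[0, 0, 0], [0, 0, 10], 3],
    [[0, 0, 0], [0, 0, 0], 3]
  ]
}}

```text
clock: 56.1
position: [670.7, -8.6, 47.7]
ee_rot: [0.763, -0.646, -0.0, 0.001]
contact_force: [-3.6, -4.1, 5.6]
gripper_width: 38.0
```

```bash
python3 st.py
```

```text
t 56.1 p [670.7  -8.6  47.7] head -80.5 tiltz [-0.002 -0.002 -1.   ] j [ 0.23  0.59 -0.06  0.   -0.92 -0.06] F [-3.6 -4.1  5.6] M [-1.24  0.86  0.51] w 38.0
```

>>> {"api": "jog_arm", "payload": {
  "rows": [
    [[0, 0, 0], [0, 0, 10], 3],
    [[0, 0, 0], [0, 0, 0], 3]
  ]
}}

```text
clock: 56.35
position: [670.5, -8.5, 47.6]
ee_rot: [-0.705, 0.709, 0.0, -0.001]
contact_force: [-4.2, -4.3, 5.4]
gripper_width: 37.7
```

```bash
python3 st.py
```

```text
t 56.35 p [670.5  -8.5  47.6] head -90.4 tiltz [-0.002 -0.002 -1.   ] j [ 0.23  0.59 -0.06  0.   -0.92 -0.24] F [-4.2 -4.3  5.4] M [-1.15  1.05  0.75] w 37.7
```

>>> {"api": "jog_arm", "payload": {
  "rows": [
    [[0, 0, 0], [0, 0, 10], 3],
    [[0, 0, 0], [0, 0, 0], 3]
  ]
}}

```text
clock: 56.6
position: [671.6, -6.1, 47.3]
ee_rot: [-0.64, 0.769, 0.001, 0.001]
contact_force: [-2.5, 3.6, 4.0]
gripper_width: 37.7
```

```bash
python3 held.py large 40 -0.3 l4
```

```text
t 56.6 p [671.6  -6.1  47.3] head -100.5 tiltz [ 0.001  0.002 -1.   ] j [ 0.23  0.59 -0.05 -0.   -0.92 -0.41] F [-2.5  3.6  4. ] M [ 1.11  0.6  -0.07] w 37.7
jar(scene cam) [669.2 -12.8] yaw -0.342 cost 0.08
hsv wood [ 18 119 193]
```

View pics/l4.png

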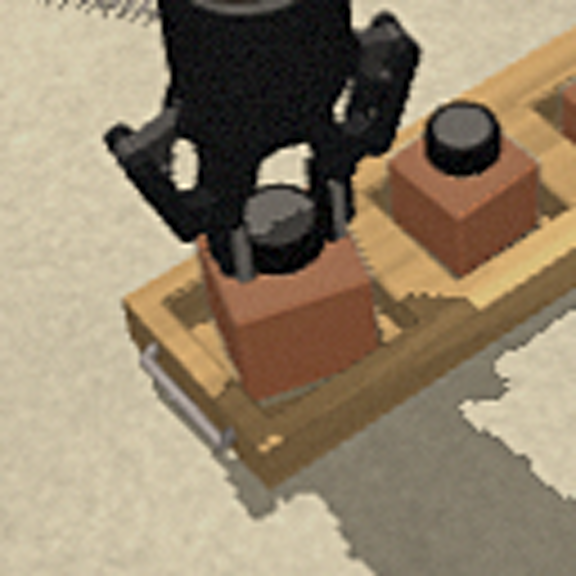

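```bash
sed -i 's/"w",round/"e6",s["joint_efforts"][5].round(3),"w",round/' st.py; python3 st.py
```

```text
t 56.7 p [671.6  -6.2  47.3] head -100.5 tiltz [ 0.001  0.002 -1.   ] j [ 0.23  0.59 -0.05 -0.   -0.92 -0.41] F [-2.7  4.9  4.4] M [1.52 0.7  0.07] e6 -0.035 w 38.1
```

>>> {"api": "jog_arm", "payload": {
  "rows": [
    [[0, 0, 0], [0, 0, 8], 3]
  ]
}}

```text
clock: 56.82
position: [672.6, -5.4, 47.7]
ee_rot: [-0.584, 0.812, 0.0, 0.002]
contact_force: [-2.7, 10.8, 7.5]
gripper_width: 37.9
```

```bash
python3 st.py
```

```text
t 56.83 p [672.6  -5.4  47.7] head -108.6 tiltz [ 0.003  0.002 -1.   ] j [ 0.23  0.59 -0.05 -0.   -0.92 -0.55] F [-2.7 10.8  7.5] M [2.85 1.04 0.47] e6 0.21 w 37.9
```

>>> {"api": "jog_arm", "payload": {
  "rows": [
    [[0, 0, 0], [0, 0, 8], 3]
  ]
}}

```text
clock: 56.95
position: [673.2, -5.4, 48.0]
ee_rot: [-0.525, 0.851, -0.0, 0.002]
contact_force: [0.1, 0.4, 1.7]
gripper_width: 37.9
```

```bash
python3 st.py
```

```text
t 56.95 p [673.2  -5.4  48. ] head -116.6 tiltz [ 0.004  0.002 -1.   ] j [ 0.23  0.59 -0.05 -0.   -0.92 -0.7 ] F [0.1 0.4 1.7] M [0.29 0.11 0.05] e6 0.651 w 37.9
```

>>> {"api": "jog_arm", "payload": {
  "rows": [
    [[0, 0, 0], [0, 0, 8], 3]
  ]
}}

```text
clock: 57.08
position: [674.1, -5.9, 48.1]
ee_rot: [-0.465, 0.885, -0.001, 0.003]
contact_force: [1.4, 11.7, 5.5]
gripper_width: 38.1
```

```bash
python3 st.py
```

```text
t 57.08 p [674.1  -5.9  48.1] head -124.6 tiltz [ 0.006  0.001 -1.   ] j [ 0.23  0.59 -0.05 -0.   -0.92 -0.83] F [ 1.4 11.7  5.5] M [ 3.46 -0.58  0.69] e6 -0.451 w 38.1
```

>>> {"api": "jog_arm", "payload": {
  "rows": [
    [[0, 0, 0], [0, 0, 0], 3]
  ]
}}

```text
clock: 57.2
position: [674.0, -5.5, 48.4]
ee_rot: [-0.465, 0.885, -0.0, 0.003]
contact_force: [1.1, 6.2, 5.3]
gripper_width: 37.6
```

```bash
python3 st.py
```

```text
t 57.2 p [674.   -5.5  48.4] head -124.6 tiltz [ 0.006  0.002 -1.   ] j [ 0.23  0.59 -0.05 -0.   -0.92 -0.83] F [1.1 6.2 5.3] M [ 1.75 -0.08 -0.12] e6 -0.062 w 37.6
```

>>> {"api": "jog_arm", "payload": {
  "rows": [
    [[0, 0, 0], [0, 0, 0], 5],
    [[0, 0, 0], [0, 0, 0], 5],
    [[0, 0, 0], [0, 0, 0], 5],
    [[0, 0, 0], [0, 0, 0], 3],
    [[0, 0, 0], [0, 0, 0], 3],
    [[0, 0, 0], [0, 0, 0], 3],
    [[0, 0, 0], [0, 0, 0], 3]
  ]
}}

```text
clock: 58.08
position: [671.3, -7.9, 47.1]
ee_rot: [-0.463, 0.886, 0.0, -0.0]
contact_force: [-1.5, -1.4, 0.0]
gripper_width: 37.7
```

```bash
python3 st.py
```

```text
t 58.08 p [671.3  -7.9  47.1] head -124.8 tiltz [-0.001 -0.    -1.   ] j [ 0.23  0.59 -0.06  0.   -0.92 -0.84] F [-1.5 -1.4  0. ] M [-0.27  0.3  -0.01] e6 0.005 w 37.7
```

>>> {"api": "jog_arm", "payload": {
  "rows": [
    [[0, 0, 0], [0, 0, 8], 3],
    [[0, 0, 0], [0, 0, 0], 3]
  ]
}}

```text
clock: 58.32
position: [672.2, -7.2, 47.4]
ee_rot: [-0.402, 0.916, -0.0, 0.001]
contact_force: [0.8, 0.6, 0.8]
gripper_width: 38.1
```

```bash
python3 st.py
```

```text
t 58.33 p [672.2  -7.2  47.4] head -132.6 tiltz [ 0.001  0.    -1.   ] j [ 0.23  0.59 -0.05  0.   -0.92 -0.97] F [0.8 0.6 0.8] M [ 0.27 -0.13  0.56] e6 -0.683 w 38.1
```

>>> {"api": "jog_arm", "payload": {
  "rows": [
    [[0, 0, 0], [0, 0, 8], 3],
    [[0, 0, 0], [0, 0, 0], 3]
  ]
}}

```text
clock: 58.58
position: [674.2, -6.5, 47.8]
ee_rot: [-0.338, 0.941, -0.0, 0.003]
contact_force: [4.9, 1.5, -2.3]
gripper_width: 37.7
```

```bash
python3 st.py
```

```text
t 58.58 p [674.2  -6.5  47.8] head -140.5 tiltz [ 0.006  0.001 -1.   ] j [ 0.23  0.59 -0.05  0.   -0.92 -1.11] F [ 4.9  1.5 -2.3] M [ 0.77 -1.53  0.51] e6 -0.613 w 37.7
```

>>> {"api": "jog_arm", "payload": {
  "rows": [
    [[0, 0, 0], [0, 0, 8], 3],
    [[0, 0, 0], [0, 0, 0], 3]
  ]
}}

```text
clock: 58.82
position: [676.0, -6.1, 48.6]
ee_rot: [-0.272, 0.962, -0.001, 0.005]
contact_force: [7.2, 2.5, -0.8]
gripper_width: 37.6
```

```bash
python3 st.py
```

```text
t 58.83 p [676.   -6.1  48.6] head -148.5 tiltz [ 0.01   0.002 -1.   ] j [ 0.23  0.59 -0.05  0.   -0.92 -1.25] F [ 7.2  2.5 -0.8] M [ 0.88 -2.16  0.54] e6 -0.598 w 37.6
```

>>> {"api": "jog_arm", "payload": {
  "rows": [
    [[0, 0, 0], [0, 0, 0], 5],
    [[0, 0, 0], [0, 0, 0], 5],
    [[0, 0, 0], [0, 0, 0], 5],
    [[0, 0, 0], [0, 0, 0], 3],
    [[0, 0, 0], [0, 0, 0], 3],
    [[0, 0, 0], [0, 0, 0], 3],
    [[0, 0, 0], [0, 0, 0], 3]
  ]
}}

```text
clock: 59.7
position: [671.6, -7.9, 47.5]
ee_rot: [-0.269, 0.963, -0.0, -0.0]
contact_force: [-0.9, -2.2, 2.8]
gripper_width: 38.0
```

>>> {"api": "jog_arm", "payload": {
  "rows": [
    [[0, 0, -0.5], [0, 0, 0], 3],
    [[0, 0, -1.2], [0, 0, 0], 3],
    [[0, 0, -1.2], [0, 0, 0], 3],
    [[0, 0, 0], [0, 0, -9], 3],
    [[0, 0, 0], [0, 0, -8], 3],
    [[0, 0, 0], [0, 0, 0], 3]
  ]
}}

```text
clock: 60.45
position: [671.6, -7.1, 77.0]
ee_rot: [-0.408, 0.913, 0.0, 0.0]
contact_force: [-0.4, 0.2, -3.6]
gripper_width: 37.8
```

```bash
python3 held.py large 39.5 -0.05 l5
```

```text
t 60.45 p [671.6  -7.1  77. ] head -131.9 tiltz [ 0.001  0.001 -1.   ] j [ 0.23  0.56 -0.03 -0.   -0.98 -0.96] F [-0.4  0.2 -3.6] M [-0.01  0.02  0.06] e6 0.232 w 37.8
jar(scene cam) [670.2 -10.9] yaw -0.041 cost 0.063
hsv wood [ 17 120 194]
```

View pics/l5.png

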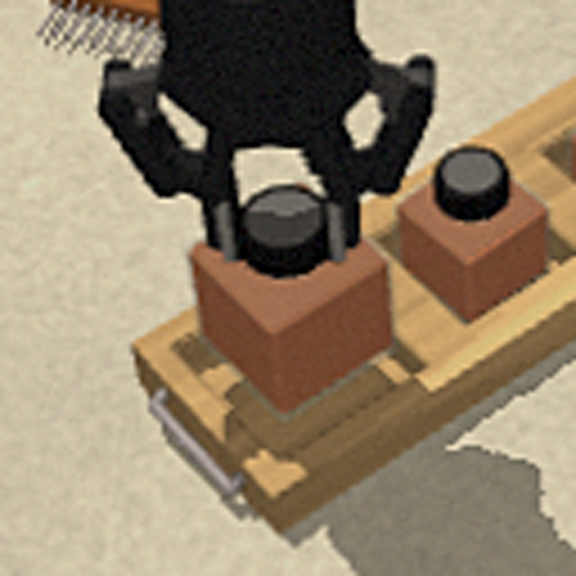

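>>> {"api": "jog_arm", "payload": {
  "rows": [
    [[-0.1, 0.1, 0], [0, 0, 0], 3],
    [[0, 0, 1], [0, 0, 0], 3],
    [[0, 0, 1], [0, 0, 0], 3],
    [[0, 0, 0.5], [0, 0, 0], 3],
    [[0, 0, 0.2], [0, 0, 0], 3],
    [[0, 0, 0], [0, 0, 0], 3]
  ]
}}

```text
clock: 61.3
position: [671.5, -6.2, 49.1]
ee_rot: [-0.409, 0.913, -0.0, -0.0]
contact_force: [-0.1, -0.6, -1.7]
gripper_width: 38.0
```

>>> {"api": "jog_arm", "payload": {
  "rows": [
    [[0, 0, 0.2], [0, 0, 0], 3],
    [[0, 0, 0], [0, 0, 0], 3]
  ]
}}

```text
clock: 61.55
position: [671.8, -6.2, 47.6]
ee_rot: [-0.409, 0.913, -0.0, 0.0]
contact_force: [0.6, -0.2, -2.4]
gripper_width: 37.5
```

>>> {"api": "jog_arm", "payload": {
  "rows": [
    [[0, 0, 0.1], [0, 0, 0], 3],
    [[0, 0, 0], [0, 0, 0], 3]
  ]
}}

```text
clock: 61.8
position: [672.2, -6.2, 47.4]
ee_rot: [-0.409, 0.913, -0.0, 0.001]
contact_force: [0.4, 0.3, 1.8]
gripper_width: 37.8
```

>>> {"api": "jog_arm", "payload": {
  "rows": [
    [[0, 0, -0.1], [0, 0, 0], 5.5],
    [[0, 0, 0], [0, 0, 0], 5.5],
    [[0, 0, 0], [0, 0, 0], 5.5],
    [[0, 0, -2], [0, 0, 0], 5.5],
    [[0, 0, -4], [0, 0, 0], 5.5],
    [[0, 0, -4], [0, 0, -9], 5],
    [[0, 0, 0], [0, 0, -9], 5],
    [[0, 0, 0], [0, 0, -9], 5],
    [[0, 0, 0], [0, 0, -9], 5],
    [[0, 0, 0], [0, 0, -9], 5]
  ]
}}

```text
clock: 63.05
position: [671.4, -6.1, 147.1]
ee_rot: [0.729, -0.685, -0.0, 0.0]
contact_force: [0.1, -0.8, -0.4]
gripper_width: 50.1
```

```bash
python3 - <<'E'
from h import *
from fit1 import *
from st import st,to
im=eyes.get_image("scene")
a=cv2.resize(im[195:345,220:400],(720,600),interpolation=cv2.INTER_CUBIC);cv2.imwrite("pics/k5.png",a[:,:,::-1])
to(479,0,147)
E
```

```text
t 63.1 p [671.4  -6.2 147.1] head -86.3 tiltz [-0.  0. -1.] j [ 0.23  0.5   0.05 -0.   -1.12 -0.17] F [-0.5 -0.  -0. ] M [-0.03  0.06  0.02] e6 0.246 w 50.2
shift cm tool [-1.860e+00  1.916e+01  1.000e-02] len 19.2
```

View pics/k5.png

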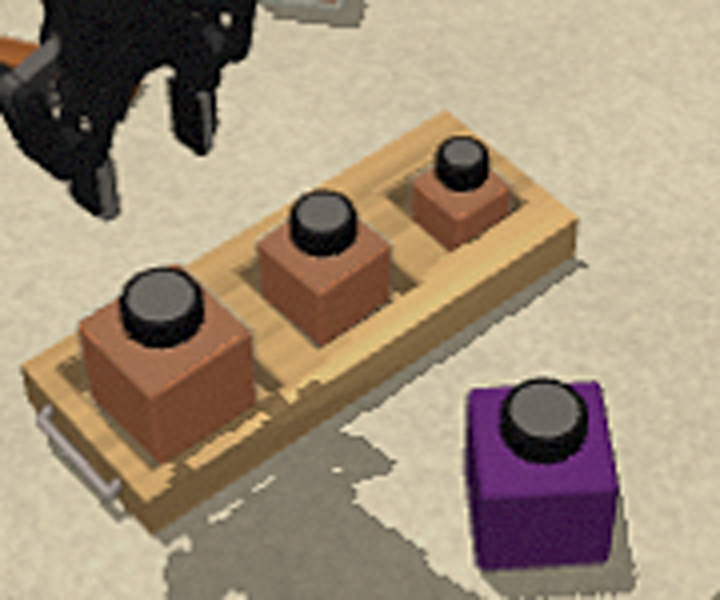

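```bash
python3 - <<'E'
from h import *
print(unproj("scene",[[220+462/4-.5,195+155/4-.5],[220+323/4-.5,195+211/4-.5],[220+161/4-.5,195+299/4-.5]],68)[0].round(1),unproj("scene",[[220+323/4-.5,195+211/4-.5]],80).round(1),unproj("scene",[[220+161/4-.5,195+299/4-.5]],94).round(1))
E
```

```text
[480.3   4.3  68. ] [[568.8  -6.7  80. ]] [[673.2  -6.1  94. ]]
```

>>> {"api": "jog_arm", "payload": {
  "rows": [
    [[-0.56, 4.76, 0], [0, 0, 0], 4.4],
    [[-0.56, 4.76, 0], [0, 0, 0], 4.4],
    [[-0.56, 4.76, 0], [0, 0, 0], 4.4],
    [[-0.56, 4.76, 0], [0, 0, 0], 4.4],
    [[0, 0, 0], [0, 0, 0], 4.4],
    [[0, 0, 4], [0, 0, 0], 4.4],
    [[0, 0, 4], [0, 0, 0], 4.4],
    [[0, 0, 0], [0, 0, 0], 4.4]
  ]
}}

```text
clock: 64.1
position: [478.8, 4.9, 65.0]
ee_rot: [0.726, -0.687, -0.001, 0.003]
contact_force: [0.5, 0.2, 0.8]
gripper_width: 43.8
```

```bash
python3 tip.py s1 28; python3 st.py 480 4 23
```

```text
t 64.1 p [478.8   4.9  65. ] head -86.9 tiltz [-0.006 -0.002 -1.   ] j [ 0.35  0.3  -0.52 -0.   -0.75 -0.3 ] F [0.5 0.2 0.8] M [-0.04  0.01 -0.05] e6 -0.005 w 43.8
t 64.2 p [481.6   5.6  68. ] head -86.8 tiltz [ 0.001 -0.    -1.   ] j [ 0.35  0.3  -0.52  0.   -0.75 -0.3 ] F [-0.1 -0.1  0.6] M [ 0.04 -0.03 -0.  ] e6 -0.004 w 44.0
shift cm tool [0.15 0.17 4.5 ] len 4.5
```

View pics/s1.png

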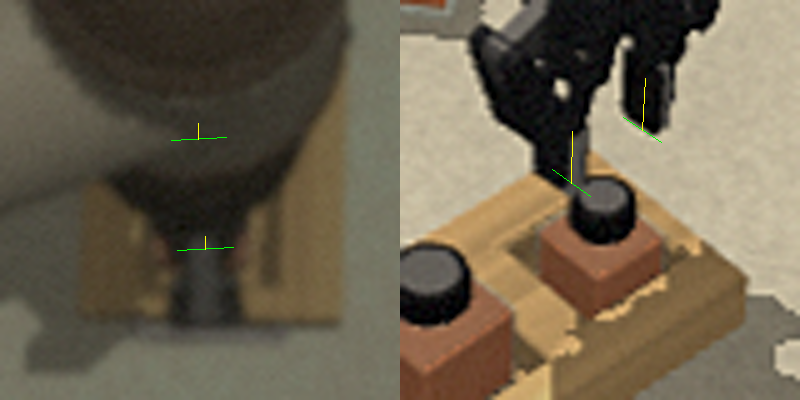

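>>> {"api": "jog_arm", "payload": {
  "rows": [
    [[0.15, 0.1, 1.5], [0, 0, 0], 4.4],
    [[0, 0, 1.5], [0, 0, 0], 4.4],
    [[0, 0, 1], [0, 0, 0], 4.4],
    [[0, 0, 0.4], [0, 0, 0], 4.4],
    [[0, 0, 0], [0, 0, 0], 4.4],
    [[0, 0, 0], [0, 0, 0], 2],
    [[0, 0, 0], [0, 0, 0], 2],
    [[0, 0, 0], [0, 0, 0], 2],
    [[0, 0, 0], [0, 0, 0], 2]
  ]
}}

```text
clock: 65.32
position: [479.6, 4.0, 23.9]
ee_rot: [0.727, -0.687, 0.0, -0.0]
contact_force: [-1.5, -0.2, 5.7]
gripper_width: 25.4
```

```bash
python3 st.py
```

```text
t 65.33 p [479.6   4.   23.9] head -86.8 tiltz [ 0.001  0.    -1.   ] j [ 0.35  0.36 -0.57  0.   -0.64 -0.29] F [-1.5 -0.2  5.7] M [ 0.14  0.4  -0.01] e6 0.005 w 25.4
```

>>> {"api": "jog_arm", "payload": {
  "rows": [
    [[0.2, 0, -0.05], [0, 0, 8], 2],
    [[0, 0, 0], [0, 0, 8], 2],
    [[0, 0, 0], [0, 0, 8], 2],
    [[0, 0, 0], [0, 0, 0], 2]
  ]
}}

```text
clock: 65.82
position: [478.9, 0.3, 24.2]
ee_rot: [-0.569, 0.822, -0.001, -0.001]
contact_force: [-0.8, -7.5, 4.1]
gripper_width: 25.6
```

```bash
python3 st.py
```

```text
t 65.83 p [4.789e+02 3.000e-01 2.420e+01] head -110.6 tiltz [-0.001 -0.003 -1.   ] j [ 0.34  0.36 -0.57  0.   -0.64 -0.71] F [-0.8 -7.5  4.1] M [-2.33 -0.03  0.65] e6 -0.749 w 25.6
```

>>> {"api": "jog_arm", "payload": {
  "rows": [
    [[0, 0, 0], [0, 0, 8], 2],
    [[0, 0, 0], [0, 0, 0], 2]
  ]
}}

```text
clock: 66.08
position: [479.2, 1.4, 24.1]
ee_rot: [-0.511, 0.86, -0.0, -0.0]
contact_force: [-0.9, -2.7, 5.4]
gripper_width: 25.6
```

```bash
python3 st.py
```

```text
t 66.08 p [479.2   1.4  24.1] head -118.5 tiltz [-0.    -0.001 -1.   ] j [ 0.34  0.36 -0.57  0.   -0.64 -0.84] F [-0.9 -2.7  5.4] M [-0.87  0.37  0.61] e6 -0.765 w 25.6
```

>>> {"api": "jog_arm", "payload": {
  "rows": [
    [[0, 0, 0], [0, 0, 8], 2],
    [[0, 0, 0], [0, 0, 0], 2]
  ]
}}

```text
clock: 66.32
position: [480.8, 2.8, 24.0]
ee_rot: [-0.449, 0.893, -0.0, 0.002]
contact_force: [2.5, 2.4, 1.3]
gripper_width: 25.6
```

```bash
python3 st.py
```

```text
t 66.33 p [480.8   2.8  24. ] head -126.6 tiltz [ 0.003  0.001 -1.   ] j [ 0.34  0.36 -0.57 -0.   -0.64 -0.98] F [2.5 2.4 1.3] M [ 0.62 -0.45  0.01] e6 -0.205 w 25.6
```

>>> {"api": "jog_arm", "payload": {
  "rows": [
    [[0, 0, 0], [0, 0, 0], 4.4],
    [[0, 0, 0], [0, 0, 0], 4.4],
    [[0, 0, 0], [0, 0, 0], 4.4],
    [[0, 0, 0], [0, 0, 0], 2],
    [[0, 0, 0], [0, 0, 0], 2],
    [[0, 0, 0], [0, 0, 0], 2],
    [[0, 0, 0], [0, 0, 0], 2]
  ]
}}

```text
clock: 67.2
position: [479.5, 1.9, 23.9]
ee_rot: [-0.448, 0.894, -0.0, 0.0]
contact_force: [0.8, -1.5, 1.9]
gripper_width: 25.4
```

>>> {"api": "jog_arm", "payload": {
  "rows": [
    [[0, 0, -0.5], [0, 0, 0], 2],
    [[0, 0, -1.2], [0, 0, 0], 2],
    [[0, 0, -1.2], [0, 0, 0], 2],
    [[0, 0, 0], [0, 0, -9], 2],
    [[0, 0, 0], [0, 0, -9], 2],
    [[0, 0, 0], [0, 0, 0], 2]
  ]
}}

```text
clock: 67.95
position: [479.2, 1.9, 53.4]
ee_rot: [-0.582, 0.814, 0.0, 0.0]
contact_force: [0.4, -0.1, -0.9]
gripper_width: 25.9
```

```bash
python3 held.py small 15.5 -0.05 s2
```

```text
t 67.95 p [479.2   1.9  53.4] head -108.9 tiltz [ 0.  0. -1.] j [ 0.34  0.31 -0.54 -0.   -0.72 -0.67] F [ 0.4 -0.1 -0.9] M [ 0.02 -0.01 -0.04] e6 0.26 w 25.9
jar(scene cam) [475.9  -4.8] yaw -0.023 cost 0.113
hsv wood [ 17 124 179]
```

View pics/s2.png

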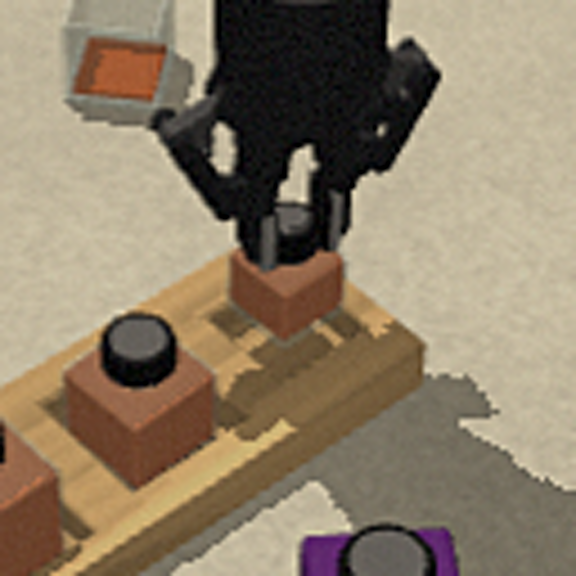

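>>> {"api": "jog_arm", "payload": {
  "rows": [
    [[-0.22, 0, 0], [0, 0, 1], 2],
    [[0, 0, 1], [0, 0, 0], 2],
    [[0, 0, 1], [0, 0, 0], 2],
    [[0, 0, 0.5], [0, 0, 0], 2],
    [[0, 0, 0.2], [0, 0, 0], 2],
    [[0, 0, 0], [0, 0, 0], 2]
  ]
}}

```text
clock: 68.8
position: [480.0, 4.0, 25.6]
ee_rot: [-0.575, 0.818, 0.0, -0.0]
contact_force: [0.1, -0.6, -1.0]
gripper_width: 25.9
```

>>> {"api": "jog_arm", "payload": {
  "rows": [
    [[0, 0, 0.2], [0, 0, 0], 2],
    [[0, 0, 0], [0, 0, 0], 2]
  ]
}}

```text
clock: 69.05
position: [480.4, 4.1, 24.0]
ee_rot: [-0.575, 0.818, -0.0, 0.0]
contact_force: [-0.0, 0.4, -1.2]
gripper_width: 25.6
```

>>> {"api": "jog_arm", "payload": {
  "rows": [
    [[0, 0, 0.1], [0, 0, 0], 2],
    [[0, 0, 0], [0, 0, 0], 2]
  ]
}}

```text
clock: 69.3
position: [480.7, 4.2, 23.7]
ee_rot: [-0.575, 0.818, -0.0, 0.001]
contact_force: [-0.8, 0.4, 6.0]
gripper_width: 26.1
```

>>> {"api": "jog_arm", "payload": {
  "rows": [
    [[0, 0, -0.1], [0, 0, 0], 4.4],
    [[0, 0, 0], [0, 0, 0], 4.4],
    [[0, 0, 0], [0, 0, 0], 4.4],
    [[0, 0, -2], [0, 0, 0], 4.4],
    [[0, 0, -4], [0, 0, 0], 4.4],
    [[0, 0, -5], [0, 0, 0], 4.4],
    [[5, 0, 0], [0, 0, 0], 4.4],
    [[5, 0, 0], [0, 0, 0], 4.4],
    [[5, 0, -2], [0, 0, 0], 4.4],
    [[5, 0, 0], [0, 0, 0], 4.4]
  ]
}}

```text
clock: 70.55
position: [412.7, -185.7, 155.1]
ee_rot: [-0.576, 0.818, -0.001, 0.001]
contact_force: [-0.1, 0.3, -0.1]
gripper_width: 44.3
```

>>> {"api": "jog_arm", "payload": {
  "rows": [
    [[5, 0, 0], [0, 0, 0], 4.4],
    [[4, 0, 0], [0, 0, 0], 4.4],
    [[0, 0, 0], [0, 0, 0], 4.4]
  ]
}}

```text
clock: 70.92
position: [380.7, -270.6, 153.3]
ee_rot: [-0.573, 0.819, 0.0, -0.0]
contact_force: [0.2, 0.8, 0.2]
gripper_width: 44.0
```

```bash
python3 - <<'E'
from h import *
from st import st
st()
im=eyes.get_image("scene");t=eyes.get_image("top")
cv2.imwrite("pics/k6.png",cv2.resize(im[195:345,220:400],(720,600),interpolation=cv2.INTER_CUBIC)[:,:,::-1])
cv2.imwrite("pics/k7.png",im[:,:,::-1])
b=t[130:310,230:470];cv2.imwrite("pics/k8.png",np.clip(cv2.resize(b,(800,600),interpolation=cv2.INTER_CUBIC).astype(float)*1.6,0,255).astype(np.uint8)[:,:,::-1])
E
```

```text
t 70.92 p [ 380.7 -270.6  153.3] head -110.0 tiltz [-0.001  0.    -1.   ] j [-0.27  0.16 -0.44 -0.   -0.97 -0.08] F [0.2 0.8 0.2] M [ 0.09 -0.   -0.  ] e6 0.123 w 44.0
```

View pics/k6.png

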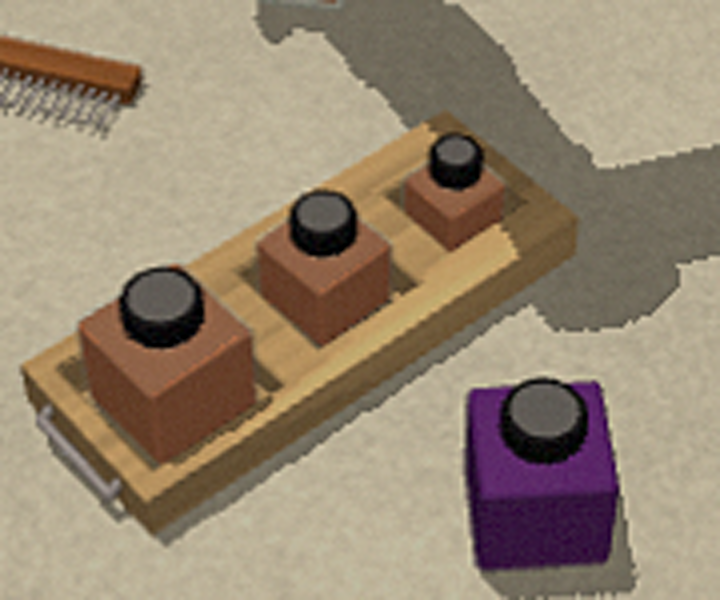

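View pics/k7.png

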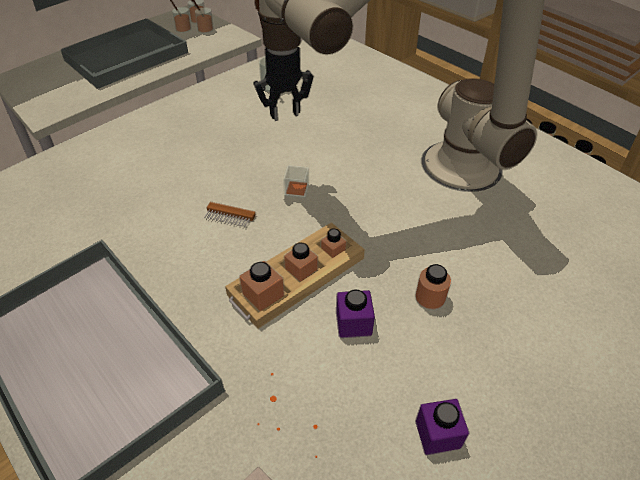

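View pics/k8.png

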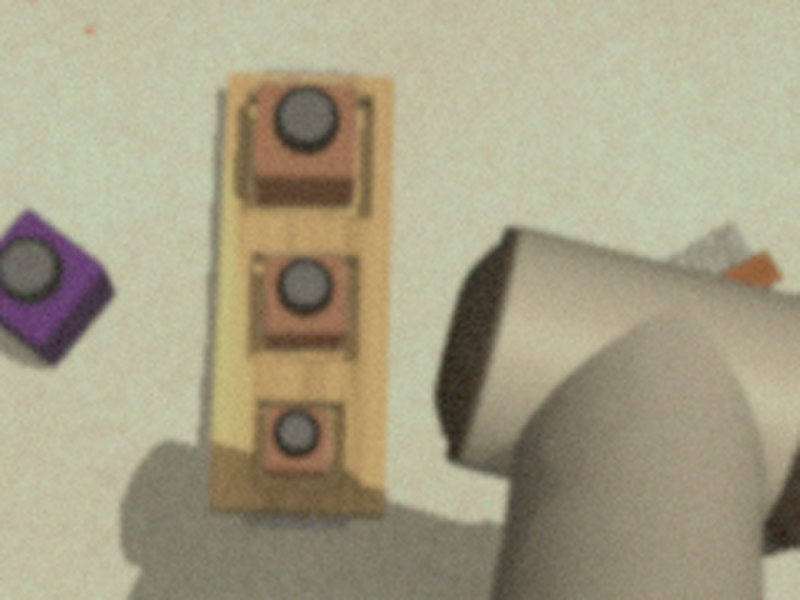

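```bash
python3 -c "
from bench import arm
print(arm.job_done())"
```

```text
the job is handed in; nothing more can be done
None
```

All three square capped jars are standing in their matching wells, and all three caps tested tight. The job was handed in at about 71 s, inside the 96 s limit.

- **Placing:** I carried each jar by its cap, lowered it until the force reading showed it on the well floor, and released it there. The final pictures from both cameras show all three jars upright and square in their wells. The floor-contact heights agreed between placings for the large and medium jars. The small jar was gripped at different heights each time, so its floor contact shows only in the force reading.
- **Tightness:** I twisted each cap clockwise until its jar caught in the well, then gripped it again and repeated. The last check gave 0.5–0.8 N m on each cap, against 0.06 N m for a loose one. The readings were uneven because the pads slipped on the tight caps, so I went by the re-gripped checks.
- **Problems on the way:**
  - The fingertips sit about 26 mm higher than the stated tool point, so my first attempts to grip the small jar were too high.
  - The small jar also leaned in its well during its first twist; I lifted it out, straightened it and re-seated it.
- **Left alone:** The arm did not touch the round jar, the open jar or the comb. They look unmoved in the final scene picture, though I checked this by eye rather than measuring.

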